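# Set the lapped strips of a relief panel to their exposure lines and lock them

### The arm

A 7-joint arm with a two-finger parallel gripper is mounted at the origin on the work surface. World frame = base frame: x ahead of the robot, y to its left, z up, the work surface at z = 0. Lengths are in mm, angles in rad, forces in N, time in s.
With the tool pointing down it reaches from about 425 to 825 mm from the base axis. Payload 3.6 kg.
Tool frame: the origin (TCP) lies at the very end of the fingers, on their centre line; the grasp point (between the pads) lies 19 mm behind it (env.grip_depth is the distance from the TCP to the grasp point, in mm); z points along the fingers, y is the line along which they close (so a half turn about z gives the same grasp; the last joint's range is limited). The gripper opens to 85 mm and grips with 20 to 120 N. Pads are 22 mm wide; open, the fingers measure 114 mm over their backs; the gripper's body (76 mm by 85 mm) begins 54 mm behind the grasp point. The pads swing forward as they close: fully open they stand 13 mm farther back than shut.
Start: joints at [-1.329, 0.615, -0.013, 1.423, 0.008, 1.103, -0.04], TCP at [172.591, 626.638, 231.297] pointing down, gripper open.
Joint ranges: [-3.12, 3.12], [-0.3, 2.06], [-1.34, 1.32], [0.26, 2.42], [-1.36, 4.5], [0.01, 1.98], [-2.84, 2.84]. Speed limits (rad/s): [2.79, 2.79, 3.14, 3.14, 3.14, 3.14, 3.14].

### API

Orientations are given as [roll, pitch, yaw] about the fixed x, y, z axes, in that order (R = Rz(yaw) Ry(pitch) Rx(roll)).
In Python, from rig import env gives the robot as it stands. The module is installed in compiled form; this text tells all that it offers.
- The arm moves only by the tool servo_tool, never from a script. Its argument "steps" is one flat list of numbers, 7 for each row, row after row: the turn, a rotation vector about the tool's x, y, z normalised to -1 to 1, where 1 is 360 degrees, then the shift along the tool's x, y, z normalised to -1 to 1, where 1 is 0.8 m, then the closure, from -1 (fully open) to 1 (shut). A call has 1 to 10 rows; each row is the pose to reach, as a shift and turn from the pose commanded when the call began, along the tool's axes at that moment, turning the shorter way round; what a row does not reach only later rows make up. A row lasts 1/8 s, in which the tool goes at most 62.5 mm and 10.7 degrees, less where a joint would pass 70% of its speed; a pose out of reach is approached as far as the arm can. A call with a number of a shift or a turn outside -1 to 1 is refused whole. A call with a gripper value outside its range is refused whole. The fingers move at their own pace and stop on an object; the grip force is fixed at half the most. Time passes only in rows, so rows that repeat a pose let the fingers close. It gives the time, the measured TCP pose, the force, the opening and the grip force at its end, in the units of the state.
- env.sense(): the state, without advancing time (a new reading comes with each control period).
- env.get_image(name): name is "side" or "top"; returns a dict with "image" (384x512x3 uint8, red, green, blue), "fx", "fy", "cx", "cy" (pixels), "distortion" ([k1, k2, p1, p2, k3] as OpenCV has them; the pictures are not rectified), "T" (4x4, takes a point from camera to world coordinates). Camera axes: x right, y up, looking along -z (the intrinsics and any distortion apply to the point x, -y, -z); pixel columns grow to the right and rows downward; lengths in mm; the calibration is good to about 2 mm. A picture is of the moment at which its call begins. There is no depth.
- env.close_job(): hands the job in; it is judged then, once.
Trained networks look in the newest picture that a camera, given by its name, has taken for a name from the list of things; names that differ only in an ending like _2 or _b are one class to them, and where a whole thing is asked for, a point or a joint stands for the part that bears it (a point fixed in the world has none). Each returns a list of dicts, best first, with "score" (0 to 1); they miss things now and then, are a little off and sometimes report something else, mostly with a low value. They report only what shows in the picture. A call takes as long as a camera call.
- env.spot_in(name, camera): "extent" ([centre column, centre row, width, height] in pixels, round what is visible of it).
- env.cut_out(name, camera): "region" (384x512 bool, what is visible of it) and "extent" ([centre column, centre row, width, height] in pixels, round what is visible of it).
The state is a dict: "time_s": time; "joint_pos": joint angles; "joint_velocities": joint speeds; "effort": joint torques, N m; "tcp_pos": TCP position; "eef_rot": TCP orientation; "wrist_force": force on the tool from outside, world axes, zero at the start; "moment": the same for the moment, N m; "finger_gap": finger opening in mm; "gripper_force": force on a finger pad.
Only numpy, scipy, OpenCV 4.12 (cv2) and the standard library are available. Lean on these libraries where they do the work, as an engineer would, in place of code of your own. Each camera call takes 0.05 s, during which the arm holds its last target. There are 200 camera calls.

### The job

On the sloped easel, slide the lower loose strip up until its lower edge lies true on the lower pencil line, then press its end home against the side rail with a firm but gentle push; then slide the upper strip down over it to the upper line and press that home against the rail in the same way. Finally turn the brass lock collar to its locked mark so that its tongue holds the upper strip, without shifting the jars, bottle and tape beside the easel.

Things in the scene. Friction and masses are not known exactly. Their poses are not given: they have to be found in the camera images.
- easel: Fixed table easel with a plywood panel sloping up away from the robot at 15 degrees. Origin: middle of the panel's upper surface; x up the slope, y along the courses towards the side rail, z square out of the panel. Panel: x -150 to 150, y -170 to 142 mm; a ledge below x -150 stands 7 mm proud. The margin y -170 to -120 is bare.
- first_course (a point): Centre of the glued first course (fixed), a strip 85 x 240 x 6 mm, y -120 to 120 in the easel's frame; axes as the easel. Its head rests on the panel at easel x -45, its lower edge (x -129) is propped 10 mm off it, so it lies 0.12 rad flatter than the panel: its upper face stands 16 mm off the panel at x -129 and 6 mm at x -45.
- packing_board (a point): Middle of the lower edge of the packing board's top (fixed), 9 mm off the panel; axes as the easel. The board covers easel x 22 to 150, y -120 to 120; between it and the first course the panel is bare. Note: a strip pushed sideways by its free end creeps down the slope as it goes, its rail end most (by some 0.1 to 0.3 of the way it goes).
- low_line (a point): Middle of the lower pencilled exposure line, on the panel's surface (easel x -80, y 0, z 0); axes as the easel. The line runs along y; it is drawn on the bare margin at the free side and over the side rail. The lower strip's lower edge belongs on it, seen square to the panel.
- high_line (a point): Middle of the upper pencilled exposure line, 50 mm further up the slope (easel x -30, y 0, z 0); axes as the easel. The upper strip's lower edge belongs on it, seen square to the panel.
- side_rail: Fixed side rail, 22 mm wide, 18 mm high, along the panel's whole length. Origin: on its inner face, level with the panel's surface (easel x 0, y 120, z 0); axes as the easel. Inner face: the plane y = 0 here; the strips lie at negative y, their ends belong against it. Some 10 N on a strip's free end presses it home (5 N at least); over 25 N bruises it.
- low_strip: Origin: middle of the underside of the loose lower strip, thin wood 85 (x, up the slope) x 240 (y) x 6 mm (z), about 85 g. Lies flat on the first course's face (0.12 rad flatter than the panel), 8 to 22 mm below its line, 4 to 18 mm off the rail, a little crooked. On its line, its head just meets the panel. Friction about 0.6: stays where left.
- low_strip_rail_corner (a point): Lower strip's corner nearest the side rail, at the lower edge, on the underside; same axes as its strip.
- low_strip_free_corner (a point): Lower strip's corner at the free end, at the lower edge, on the underside; same axes as its strip.
- high_strip: Origin: middle of the underside of the loose upper strip, like the lower one (85 x 240 x 6 mm, same axes). Lies flat on the packing board, 50 to 75 mm above its line, off the rail and a little crooked. Slid down, it passes over the head of the lower strip (if that is on its line) and ends with its lower edge on that strip's face, its head still on the packing board.
- high_strip_rail_corner (a point): Upper strip's corner nearest the side rail, at the lower edge, on the underside; same axes as its strip.
- high_strip_free_corner (a point): Upper strip's corner at the free end, at the lower edge, on the underside; same axes as its strip.
- collar (a joint): Brass lock collar, captive on the side rail. 0: its tongue points up the slope along the rail (open). Turns clockwise seen from above; at its stop, 1.571, the tongue points square across the strips (easel -y) and the collar's index meets the mark on the rail: locked. Starts at 0 to 0.35, stiff (0.05 N m), stays where left.
- collar_pivot (a point): Point on the collar's axis (easel x 10, y 131, z 32 mm, at the top of the 21 mm wide collar); axes as the easel. The axis is the easel's z.
- collar_fin (a point): Middle of the finger fin on the collar's tongue, 36 mm from the axis: 24 mm long along the tongue, 7 mm thick, from 23 to 41 mm off the panel. x points outwards along the tongue, z as the easel. The tongue (16 mm wide, 4 mm thick, reaching 50 mm from the axis) passes over the upper strip about 4 mm clear.
- paint_jar: Bystander: clear glass jar with a steel lid and paper label, 68 mm across, 90 mm tall. Origin: middle of its underside.
- glue_bottle: Bystander: white plastic bottle, 44 mm across, 130 mm tall. Origin: middle of its underside.
- tape_roll: Bystander: roll of masking tape lying flat, 96 mm across, 24 mm high. Origin: middle of its underside.
- pigment_jar: Bystander: small amber jar with a black lid, 52 mm across, 70 mm tall. Origin: middle of its underside.

How it is judged:
By the outcome, as a careful person would: the job done as asked, in the order asked, and still so for the second after the job is handed in, with the robot touching nothing.
It also fails if it takes over 72 s, if anything falls off the work surface, if the arm or the gripper's body presses on something with over 40 N, if the wrist force passes 120 N, or if a joint passes its speed limit or range.

## Working session

There is one attempt and no reset: what is moved stays moved. The work goes in short steps, Python scripts to look and compute and a tool call to move; the robot and the scene stay as the last step left them, time stands still between calls to the robot, and variables do not carry over. Pictures are saved under pics/ and viewed, at most 10 in all, crops included, and the job is handed in when it is done.

Besides the shell and the picture viewer there is one more tool, called after "Emit:" as a command line: name --argument value ..., lists and objects as JSON in quotes. servo_tool: Moves the arm, as the interface text tells. Scaled input: -1 to 1 covers 0.8 m each way for a shift and 360 degrees each way for a turn. Its arguments: {"type":"object","properties":{"steps":{"type":"array"}},"required":["steps"]}

```bash
ls; mkdir -p pics; cat > h.py <<'E'
import numpy as np, cv2
from scipy.spatial.transform import Rotation as Ro
from rig import env
def save(name,fn):
    d=env.get_image(name); cv2.imwrite('pics/'+fn,d['image'][:,:,::-1]); return d
def K(d): return np.array([[d['fx'],0,d['cx']],[0,d['fy'],d['cy']],[0,0,1.]])
def ray(d,px):
    px=np.asarray(px,float).reshape(-1,1,2)
    u=cv2.undistortPoints(px,K(d),np.array(d['distortion'],float))[:,0]
    T=np.array(d['T']); r=np.c_[u[:,0],-u[:,1],-np.ones(len(u))]@T[:3,:3].T
    return T[:3,3],r
def proj(d,P):
    T=np.array(d['T']); p=(np.asarray(P,float).reshape(-1,3)-T[:3,3])@T[:3,:3]
    p=p*[1,-1,-1]
    return cv2.projectPoints(p,np.zeros(3),np.zeros(3),K(d),np.array(d['distortion'],float))[0][:,0]
def onplane(d,px,p0,n):
    o,r=ray(d,px); n=np.asarray(n,float)
    return o+r*(((np.asarray(p0)-o)@n)/(r@n))[:,None]
E
python3 - <<'E'
from h import *
a=save('side','s0.png'); b=save('top','t0.png')
for d in (a,b): print(np.round(d['T'],3).tolist(),d['fx'],d['cx'],d['cy'],d['distortion'])
for n in ['easel','first_course','packing_board','low_line','high_line','side_rail','low_strip','low_strip_rail_corner','low_strip_free_corner','high_strip','high_strip_rail_corner','high_strip_free_corner','collar','collar_pivot','collar_fin','paint_jar','glue_bottle','tape_roll','pigment_jar']:
    for c in ('side','top'):
        r=env.spot_in(n,c); print(n,c,[(round(x['score'],2),np.round(x['extent']).tolist()) for x in r[:2]])
s=env.sense(); print({k:np.round(v,3).tolist() for k,v in s.items()})
E
```

```text
pics
[[0.856, 0.4, -0.328, 88.838], [-0.517, 0.655, -0.551, -774.154], [-0.006, 0.641, 0.768, 1184.172], [0.0, 0.0, 0.0, 1.0]] 489.71139393180863 253.93983467287916 194.60223729641675 [-0.1365272  0.         0.         0.         0.       ]
[[0.003, 0.976, -0.217, 258.197], [-1.0, 0.004, 0.002, 17.544], [0.003, 0.217, 0.976, 1412.555], [0.0, 0.0, 0.0, 1.0]] 469.90359747687495 256.8718077024041 186.95062642367625 [-0.14705558  0.          0.          0.          0.        ]
easel side [(0.85, [269.0, 220.0, 155.0, 150.0])]
easel top [(0.75, [283.0, 187.0, 119.0, 115.0]), (0.43, [134.0, 184.0, 20.0, 21.0])]
first_course side [(0.96, [269.0, 220.0, 153.0, 145.0])]
first_course top [(0.56, [283.0, 188.0, 119.0, 111.0]), (0.38, [284.0, 203.0, 85.0, 36.0])]
packing_board side [(0.94, [269.0, 219.0, 151.0, 143.0])]
packing_board top [(0.82, [283.0, 189.0, 123.0, 120.0]), (0.47, [284.0, 202.0, 86.0, 40.0])]
low_line side [(0.82, [269.0, 220.0, 144.0, 142.0]), (0.74, [324.0, 304.0, 34.0, 36.0])]
low_line top [(0.96, [283.0, 188.0, 122.0, 120.0]), (0.75, [284.0, 203.0, 82.0, 35.0])]
high_line 
[... 1866 characters left out ...]
0.6, [269.0, 220.0, 151.0, 148.0])]
glue_bottle top [(0.77, [136.0, 185.0, 19.0, 19.0])]
tape_roll side [(0.75, [326.0, 302.0, 34.0, 38.0])]
tape_roll top [(0.58, [378.0, 191.0, 33.0, 31.0])]
pigment_jar side [(0.84, [283.0, 327.0, 16.0, 26.0])]
pigment_jar top [(0.81, [383.0, 234.0, 20.0, 20.0])]
{'time_s': 2.0, 'joint_pos': [-1.329, 0.615, -0.013, 1.423, 0.008, 1.103, -0.04], 'joint_velocities': [0.001, 0.0, 0.001, 0.001, 0.001, 0.001, -0.001], 'effort': [0.0, -46.91, 0.259, -17.134, 0.01, 0.002, 0.0], 'tcp_pos': [172.565, 626.64, 231.275], 'eef_rot': [-3.142, -0.0, 2.873], 'wrist_force': [-0.679, -0.63, 0.636], 'moment': [0.012, -0.024, -0.043], 'gripper_force': 0.0, 'finger_gap': 85.465}
```

```bash
python3 - <<'E'
import cv2
a=cv2.imread('pics/s0.png')[110:350,160:360]; b=cv2.imread('pics/t0.png')[110:260,200:360]
cv2.imwrite('pics/s0c.png',cv2.resize(a[20:200,:],None,fx=3.3,fy=3.3,interpolation=cv2.INTER_CUBIC))
cv2.imwrite('pics/t0c.png',cv2.resize(b,None,fx=4,fy=4,interpolation=cv2.INTER_CUBIC))
E
```

```text
(no output)
```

View pics/s0c.png

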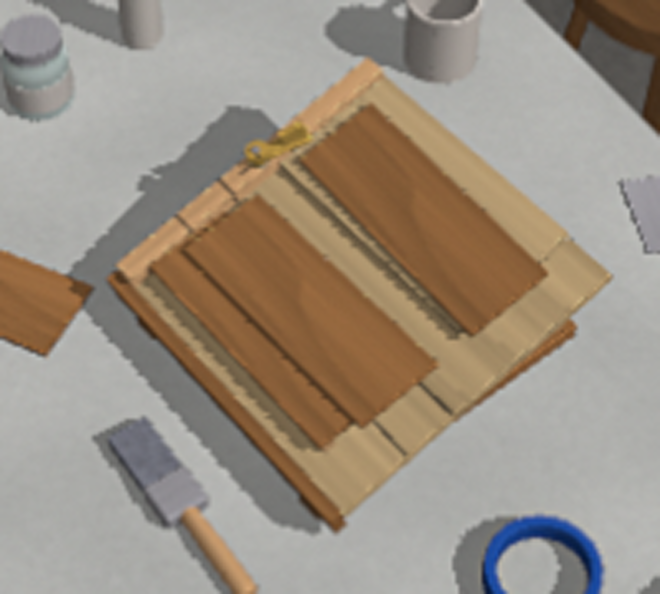

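View pics/t0c.png

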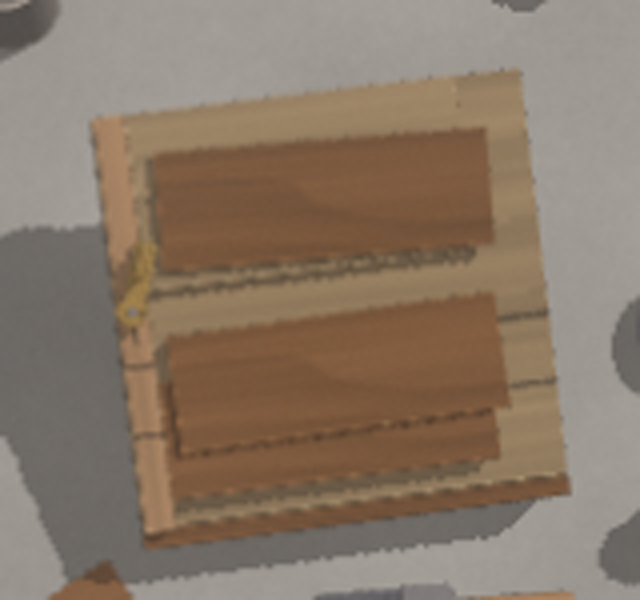

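The side view shows the easel with the rail at upper left, the collar at full-image px (244,174), and the pencil lines on the margin near (282,268) and (297,256). The top view shows the lines on the margin near (339,205) and (337,188), and both strips a little off the rail. I'll fit the easel pose from clicked points, then refine with edges.

```bash
cat > fit.py <<'E'
from h import *
from scipy.optimize import least_squares
def eR(p): return Ro.from_euler('ZY',[p[3],-np.radians(15)]).as_matrix()
def e2w(p,P): return np.asarray(P,float)@eR(p).T+p[:3]
def w2e(p,P): return (np.asarray(P,float)-p[:3])@eR(p)
def edge(d,A,B,n=25,w=3.0,sig=0.8,m=0.08):
    """subpixel offset along the normal of the strongest gradient, for n samples of projected segment A-B (world)"""
    t=np.linspace(m,1-m,n)[:,None]; q=proj(d,A+(B-A)*t)
    tan=q[-1]-q[0]; tan/=np.linalg.norm(tan); nn=np.array([-tan[1],tan[0]])
    g=cv2.GaussianBlur(d['image'].astype(np.float32),(0,0),sig)
    s=np.arange(-w,w+.01,.1); X=q[:,None]+s[:,None]*nn
    v=cv2.remap(g,X[...,0].astype(np.float32),X[...,1].astype(np.float32),cv2.INTER_CUBIC)
    return q,nn,s,v
def edgeoff(d,A,B,**k):
    q,nn,s,v=edge(d,A,B,**k); G=np.linalg.norm(np.gradient(v,axis=1),axis=2)
    G=G.mean(0) if False else G
    o=s[G.argmax(1)]; return float(np.median(o)),float(np.std(o)),nn
S=[((150,-170,0),(612,275)),((-80,-170,0),(403,455)),((-30,-170,0),(452,415)),((-129,-120,16),(322,448)),
   ((-80,142,18),(178,213)),((-80,120,18),(203,238)),((-30,142,18),(220,178)),((-30,120,18),(243,200))]
T=[((150,-170,0),(522,70)),((-80,-170,0),(555,381)),((-30,-170,0),(547,314)),((-129,-120,16),(498,458)),((-129,120,16),(172,497)),
   ((-80,142,18),(133,437)),((-80,120,18),(165,434)),((-30,142,18),(127,366)),((-30,120,18),(155,366)),((150,142,18),(93,120))]
def pts(): 
    f=lambda L,s,o:(np.array([l[0] for l in L],float),np.array([l[1] for l in L],float)/s+o)
    return f(S,3.3,[160,130]),f(T,4,[200,110])
E
python3 - <<'E'
from fit import *
a=env.get_image('side'); b=env.get_image('top')
(s3,s2),(t3,t2)=pts()
def res(p,sep=False):
    r1=proj(a,e2w(p,s3))-s2; r2=proj(b,e2w(p,t3))-t2
    return (r1,r2) if sep else np.r_[r1.ravel(),r2.ravel()]
r=least_squares(res,[550,0,80,0],loss='soft_l1'); p=r.x
print(p.round(3)); x,y=res(p,True); print(x.round(1).tolist(),y.round(1).tolist())
for nm,d,P3,P2 in(('s',a,s3,s2),('t',b,t3,t2)):
    q=least_squares(lambda q:(proj(d,e2w([q[0],q[1],p[2],q[2]],P3))-P2).ravel(),[p[0],p[1],p[3]],loss='soft_l1').x; print(nm,q.round(2))
np.save('p.npy',p)
for nm,d in (('s',a),('t',b)):
    big=cv2.resize(d['image'][:,:,::-1],None,fx=4,fy=4,interpolation=cv2.INTER_CUBIC)
    np.save(nm+'_im.npy',d['image'])
# table circles for jars
for n in ['tape_roll','pigment_jar','paint_jar','glue_bottle']:
    for c,d in(('top',b),('side',a)):
        rr=env.spot_in(n,c)
        if rr: print(n,c,onplane(d,rr[0]['extent'][:2],[0,0,{'tape_roll':12,'pigment_jar':35,'paint_jar':45,'glue_bottle':65}[n]],[0,0,1]).round(0))
E
```

```text
[ 5.59951e+02 -4.80920e+01  7.74270e+01  1.27000e-01]
[[0.2, 0.3], [1.7, 0.7], [0.7, 0.6], [-0.5, 0.1], [0.1, 0.7], [-3.2, -2.4], [0.3, 0.7], [-2.3, -1.6]] [[-0.6, -0.0], [-0.0, 0.1], [0.1, -0.0], [0.4, 0.0], [-0.1, 0.5], [0.0, -0.2], [-0.4, -0.4], [-0.6, 0.3], [0.0, -0.6], [0.3, -0.6]]
s [ 5.606e+02 -4.755e+01  1.200e-01]
t [ 5.5971e+02 -4.8280e+01  1.3000e-01]
tape_roll top [[ 555. -356.   12.]]
tape_roll side [[ 555. -351.   12.]]
pigment_jar top [[ 422. -361.   35.]]
pigment_jar side [[ 422. -360.   35.]]
paint_jar top [[437. 348.  45.]]
paint_jar side [[444. 352.  45.]]
glue_bottle top [[565. 369.  65.]]
glue_bottle side [[567. 368.  65.]]
```

```bash
cat >> fit.py <<'E'
E_G=[((150,-165,0),(150,-125,0)),((-145,-170,0),(150,-170,0)),((-120,142,18),(145,142,18)),((-129,-120,16),(-129,120,16)),((150,120,18),(150,142,18))]
E_D=[((-80,-167,0),(-80,-138,0)),((-30,-167,0),(-30,-138,0)),((-80,121,18),(-80,141,18)),((-30,121,18),(-30,141,18))]
def off(d,A,B,dark=False,w=2.5,n=25):
    q,nn,s,v=edge(d,A,B,n=n,w=w)
    if dark:
        L=v.sum(2); L=L-np.linspace(0,1,len(s))*(L[:,-1:]-L[:,:1])-L[:,:1]; k=L.argmin(1)
    else: k=np.linalg.norm(np.gradient(v,axis=1),axis=2).argmax(1)
    o=s[k]; return np.median(o),1.48*np.median(abs(o-np.median(o))),nn,q
def refine(cams,model,p0,edges,it=4):
    """model(p,P)->world; edges: (A,B,dark)"""
    p=np.array(p0,float)
    for i in range(it):
        obs=[]
        for d in cams:
            for A,B,dk in edges:
                A_,B_=model(p,np.array([A,B],float)); o,sd,nn,q=off(d,A_,B_,dk,w=3.5-i*.5)
                if sd<0.5 and abs(o)<2.9-i*.5: obs.append((d,A,B,nn,q.mean(0)+o*nn))
        f=lambda x:[(proj(d,model(x,np.array([A,B],float))).mean(0)-c)@nn for d,A,B,nn,c in obs]
        p=least_squares(f,p,loss='soft_l1',f_scale=.3,x_scale=[1,1,1,.01][:len(p)] if len(p)==4 else [1,1,.01]).x
    return p,np.round(f(p),2),len(obs)
AL=.12
def strip_model(pe,kind):
    """strip params: x of lower edge(easel), y of middle(easel), yaw. underside. local x up from lower edge"""
    def m(q,P):
        P=np.asarray(P,float)
        c,s=np.cos(q[2]),np.sin(q[2]); X=c*P[:,0]-s*P[:,1]; Y=s*P[:,0]+c*P[:,1]
        x=q[0]+X; y=q[1]+Y
        if kind=='low': z=10-np.tan(AL)*(x+129)+6+P[:,2]   # on first course face (16 at -129)
        elif kind=='high': z=9+P[:,2]+0*x
        else: z=kind(x)+P[:,2]
        return e2w(pe,np.c_[x,y,z])
    return m
SE=[((0,-120,6),(0,120,6),0),((0,-120,6),(85,-120,6),0),((85,-120,6),(85,120,6),0),((0,120,6),(85,120,6),0)]
def easel(cams,p): return refine(cams,e2w,p,[(*e,0) for e in E_G]+[(*e,1) for e in E_D])
E
cat > look.py <<'E'
from fit import *
def look(kl='low',kh='high',l0=(-97,-10,0),h0=(30,-10,0),which='lh',cams=('side','top')):
    C=[env.get_image(c) for c in cams]; pe=np.load('p.npy')
    for k,nm,q0 in((kl,'l',l0),(kh,'h',h0)):
        if nm not in which: continue
        for cc,lab in [(C,'both')]+[([c],n) for c,n in zip(C,cams)]:
            q,r,n=refine(cc,strip_model(pe,k),q0,SE)
            cr=[(round(q[0]-np.sin(q[2])*y,1),round(q[1]+y,1)) for y in(120,-120)]
            print(nm,lab,q.round(3),'rail corner',cr[0],'free corner',cr[1],r.tolist())
E
python3 - <<'E'
from fit import *; import look
a=env.get_image('side'); b=env.get_image('top'); p=np.load('p.npy')
for c,l in(([a,b],'both'),([a],'s'),([b],'t')):
    if l!='both': 
        q,r,n=refine(c,lambda x,P:e2w([x[0],x[1],P0[2],x[2]],P),[P0[0],P0[1],P0[3]],[(*e,0) for e in E_G]+[(*e,1) for e in E_D])
    else: q,r,n=easel(c,p); P0=q
    print(l,q.round(4),r.tolist())
np.save('p.npy',P0); print(P0)
look.look()
E
```

```text
both [ 5.623301e+02 -4.866270e+01  7.222090e+01  1.330000e-01] [-0.28, 0.26, 0.31, 0.11, 0.14, 0.04, -0.49, -0.0, -0.36, 0.1, -0.1, 0.04, -0.06]
s [ 5.626862e+02 -5.296150e+01  1.339000e-01] [-0.27, -0.22, 0.33, 0.03, 0.16, -0.04]
t [ 5.62670e+02 -4.86395e+01  1.33800e-01] [-0.28, 0.0, -0.33, 0.22, 0.02, 0.17, 0.07]
[ 5.62330102e+02 -4.86627254e+01  7.22209084e+01  1.32996400e-01]
l both [-92.499  -2.06   -0.21 ] rail corner (np.float64(-67.5), np.float64(117.9)) free corner (np.float64(-117.5), np.float64(-122.1)) []
l side [-9.8116e+01 -6.4100e+00  1.0000e-02] rail corner (np.float64(-99.4), np.float64(113.6)) free corner (np.float64(-96.9), np.float64(-126.4)) [0.69, -0.0, -0.93]
l top [-94.702  -9.459  -0.   ] rail corner (np.float64(-94.7), np.float64(110.5)) free corner (np.float64(-94.7), np.float64(-129.5)) [-0.31, -0.0, 0.3]
h both [ 3.1766e+01 -9.0130e+00  2.0000e-03] rail corner (np.float64(31.6), np.float64(111.0)) free corner (np.float64(32.0), np.float64(-129.0)) [-0.72, 0.58]
h side [ 2.7466e+01 -1.0957e+01 -4.0000e-03] rail corner (np.float64(27.9), np.float64(109.0)) free corner (np.float64(27.0), np.float64(-131.0)) [0.0, 0.0]
h top [ 2.8358e+01 -8.0170e+00  1.1000e-02] rail corner (np.float64(27.0), np.float64(112.0)) free corner (np.float64(29.7), np.float64(-128.0)) [0.0, 0.0]
```

```bash
cat > fit2.py <<'E'
from fit import *
def refine(cams,model,p0,edges,it=6,sc=None,w0=3.5):
    p=np.array(p0,float); sc=sc or [1]*(len(p)-1)+[.01]
    for i in range(it):
        w=max(1.2,w0-i*.6); O=[];
        for ci,d in enumerate(cams):
            for ei,(A,B,dk) in enumerate(edges):
                A=np.array(A,float);B=np.array(B,float)
                Aw,Bw=model(p,np.array([A,B])); L=np.linalg.norm(np.subtract(*proj(d,np.array([Aw,Bw]))))
                n=max(4,int(L/1.5)); q,nn,s,v=edge(d,Aw,Bw,n=n,w=w,sig=.6)
                if dk:
                    Lm=v.sum(2); g=np.minimum(Lm[:,:1],Lm[:,-1:])-Lm; k=g.argmax(1); g=g.max(1)/2
                else:
                    G=np.linalg.norm(np.gradient(v,axis=1),axis=2); k=G.argmax(1); g=G.max(1)*5
                ok=(k>1)&(k<len(s)-2)&(g>4)
                t=np.linspace(.08,.92,n)[ok]
                O.append((ci,ei,A+(B-A)*t[:,None],q[ok]+s[k][ok,None]*nn,nn))
        def f(x,split=False):
            r=[(proj(cams[ci],model(x,P))-c)@nn if len(P) else np.zeros(0) for ci,ei,P,c,nn in O]
            return r if split else np.concatenate(r)
        p=least_squares(f,p,loss='soft_l1',f_scale=.2,x_scale=sc).x
    return p,[(O[i][0],O[i][1],len(r),round(float(np.median(r)),2) if len(r) else None) for i,r in enumerate(f(p,True))]
EE=[(*e,0) for e in E_G]+[(*e,1) for e in E_D]+[((150,-170,0),(150,-125,0),0),((-150,-170,7),(-150,142,7),0),((-45,-120,6),(-129,-120,16),0),((22,-120,9),(22,115,9),0),((22,-120,9),(150,-120,9),0)]
E
python3 - <<'E'
from fit2 import *
a=env.get_image('side'); b=env.get_image('top')
for st in ([560,-48.1,77.4,.127],[562,-48.6,72.2,.133]):
    p,r=refine([a,b],e2w,st,EE[:9]); print(p.round(3)); print(r)
    for c in ([a],[b]): print(' single',refine(c,e2w,p,EE[:9])[0].round(3))
p0=p
V=[]
for d,(x0,y0,x1,y1),S in((a,(185,145,350,295),2.4),(b,(215,120,345,260),2.9)):
    im=cv2.resize(d['image'][y0:y1,x0:x1,::-1],None,fx=S,fy=S,interpolation=cv2.INTER_CUBIC)
    for A,B,_ in EE:
        for pp,col in(([560,-48.1,77.4,.127],(0,0,255)),(p0,(255,255,0))):
            q=((proj(d,e2w(pp,np.array([A,B],float)))-[x0,y0]+.5)*S*16).astype(int); cv2.line(im,tuple(map(int,q[0])),tuple(map(int,q[1])),col,1,cv2.LINE_AA,4)
    V.append(im)
h=max(v.shape[0] for v in V); V=[cv2.copyMakeBorder(v,0,h-v.shape[0],0,0,0) for v in V]
o=np.hstack(V); print(o.shape); cv2.imwrite('pics/ov.png',o)
E
```

```text
[ 5.60981e+02 -4.77460e+01  7.61770e+01  1.36000e-01]
[(0, 0, 8, 0.16), (0, 1, 62, -0.07), (0, 2, 20, 0.9), (0, 3, 49, 0.02), (0, 4, 4, 0.09), (0, 5, 5, 0.69), (0, 6, 6, 0.39), (0, 7, 4, 0.32), (0, 8, 4, 0.21), (1, 0, 9, -0.39), (1, 1, 66, -0.07), (1, 2, 48, 0.32), (1, 3, 54, -0.19), (1, 4, 4, -0.21), (1, 5, 6, 0.04), (1, 6, 6, -0.12), (1, 7, 4, -0.23), (1, 8, 4, -0.34)]
 single [ 5.53508e+02 -5.76910e+01  9.56340e+01  1.32000e-01]
 single [ 5.51084e+02 -4.80930e+01  7.97150e+01  1.34000e-01]
[ 5.6121e+02 -4.7739e+01  7.5754e+01  1.3500e-01]
[(0, 0, 8, 0.06), (0, 1, 63, -0.09), (0, 2, 17, 0.75), (0, 3, 49, 0.0), (0, 4, 4, -0.02), (0, 5, 6, 0.68), (0, 6, 6, 0.36), (0, 7, 3, 0.29), (0, 8, 4, 0.18), (1, 0, 8, -0.29), (1, 1, 66, -0.1), (1, 2, 46, 0.24), (1, 3, 52, -0.02), (1, 4, 5, -0.67), (1, 5, 6, 0.01), (1, 6, 6, -0.15), (1, 7, 4, -0.17), (1, 8, 4, -0.28)]
 single [ 5.53718e+02 -5.72000e+01  9.45410e+01  1.31000e-01]
 single [ 5.51223e+02 -4.81950e+01  7.91250e+01  1.34000e-01]
(406, 773, 3)
```

View pics/ov.png

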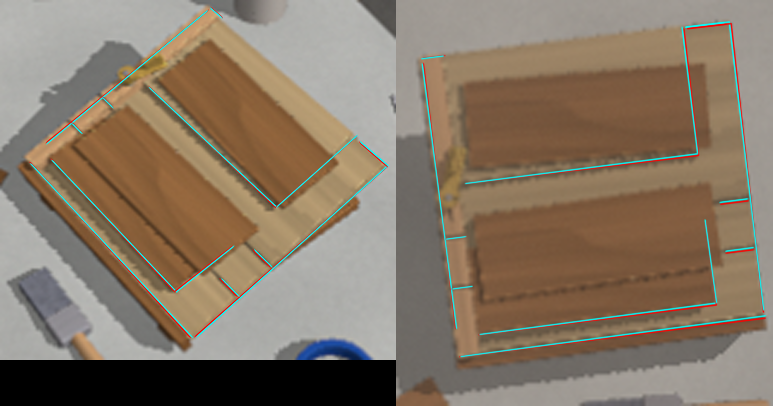

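The overlay matches both views to about 1 px (panel, lines, first course, board). Now the strips and the collar.

```bash
cat > look.py <<'E'
from fit2 import *
def look(kl='low',kh='high',l0=(-97,-10,0),h0=(30,-10,0),which='lh'):
    C=[env.get_image(c) for c in('side','top')]; pe=np.load('p.npy'); out={}
    for k,nm,q0 in((kl,'l',l0),(kh,'h',h0)):
        if nm not in which: continue
        for cc,lab in [(C,'both'),(C[:1],'side'),(C[1:],'top')]:
            q,r=refine(cc,strip_model(pe,k),q0,SE,w0=5)
            cr=[(round(float(q[0]-np.sin(q[2])*y),1),round(float(q[1]+y),1)) for y in(120,-120)]
            print(nm,lab,q.round(3),'rail',cr[0],'free',cr[1],[x[2:] for x in r])
            if lab=='both': out[nm]=q
    return C,out
def tool(pe,pos,yaw=0.,tilt=0.):
    """tool pose: z = -panel normal, closing axis y along easel y (+yaw about easel z); pos = easel coords of TCP"""
    R=eR(pe)@Ro.from_euler('z',yaw).as_matrix()@np.diag([1,-1,-1.])
    return e2w(pe,[pos])[0],R
def row(pe,pos,yaw=0.,start=None):
    """row numbers (turn/360deg, shift/0.8m) from current commanded pose (approx the measured one)"""
    s=env.sense(); R0=Ro.from_euler('xyz',s['eef_rot']).as_matrix(); t0=np.array(s['tcp_pos'])
    t,R=tool(pe,pos,yaw); rv=Ro.from_matrix(R0.T@R).as_rotvec()/(2*np.pi); sh=R0.T@(t-t0)/800
    return np.r_[rv,sh].round(4).tolist()
E
python3 - <<'E'
from look import *
np.save('p.npy',[561.0,-47.8,76.0,.135])
C,o=look(); pe=np.load('p.npy')
s=env.sense(); print(s['time_s'],w2e(pe,[s['tcp_pos']]).round(1))
# collar
for n,c,d in(('collar_fin','side',C[0]),('collar_fin','top',C[1])):
    for r in env.spot_in(n,c)[:1]: print(n,c,r['score'],w2e(pe,onplane(d,r['extent'][:2],e2w(pe,[[0,0,30]])[0],eR(pe)[:,2])).round(1))
for dist in(0,1):
    print(row(pe,(-115,0,60),np.pi*dist))
E
```

```text
l both [-9.564e+01 -9.288e+00  3.000e-03] rail (-96.0, 110.7) free (-95.3, -129.3) [(40, 1.42), (20, 0.17), (49, 0.18), (8, 1.21), (54, -0.55), (19, -0.38), (54, -0.24), (15, 0.1)]
l side [-9.6398e+01 -8.7390e+00  8.0000e-03] rail (-97.3, 111.3) free (-95.5, -128.7) [(49, 1.13), (20, -0.13), (49, -0.01), (6, 1.11)]
l top [-9.4508e+01 -1.0475e+01  9.0000e-03] rail (-95.6, 109.5) free (-93.4, -130.5) [(55, -0.22), (19, -0.15), (54, 0.1), (19, 0.46)]
h both [ 2.9471e+01 -1.1887e+01 -2.5000e-02] rail (32.5, 108.1) free (26.4, -131.9) [(49, 1.26), (20, -0.35), (49, -0.19), (18, 1.55), (51, 0.48), (19, -0.92), (55, -0.91), (15, 1.65)]
h side [ 2.8652e+01 -1.2035e+01 -2.3000e-02] rail (31.4, 108.0) free (25.9, -132.0) [(49, 1.09), (20, -0.42), (49, -0.59), (13, 1.43)]
h top [ 3.0368e+01 -1.2089e+01 -2.9000e-02] rail (33.8, 107.9) free (26.9, -132.1) [(53, 0.86), (19, -0.85), (55, -0.5), (18, 1.66)]
2.9 [[-243.9  720.6  226.1]]
collar_fin top 0.49 [[ 30.2 128.9  30. ]]
[-0.0569, 0.0117, 0.4324, -0.5464, -0.746, 0.1589]
[-0.0084, -0.0411, -0.0639, -0.5464, -0.746, 0.1589]
```

```bash
cat >> look.py <<'E'
def tl(pe,pos,yaw=0.,tilt=0.):
    return e2w(pe,[pos])[0], eR(pe)@Ro.from_euler('ZY',[yaw,tilt]).as_matrix()@np.diag([1,-1,-1.])
def rows(seq,start):
    """seq of (t,R) world poses relative to start (t,R)"""
    t0,R0=start
    return [np.r_[Ro.from_matrix(R0.T@R).as_rotvec()/(2*np.pi),R0.T@(t-t0)/800].round(4).tolist() for t,R in seq]
def now():
    s=env.sense(); return np.array(s['tcp_pos']),Ro.from_euler('xyz',s['eef_rot']).as_matrix()
def where(yaw=0.,tilt=0.):
    pe=np.load('p.npy'); s=env.sense(); t,R=now(); print('t',s['time_s'],'easel tcp',w2e(pe,[t])[0].round(2),'gap',round(s['finger_gap'],1),
     'F easel',(np.array(s['wrist_force'])@eR(pe)).round(2),'rot in easel ZYX',Ro.from_matrix(eR(pe).T@R@np.diag([1,-1,-1.])).as_euler('ZYX').round(4),'q',np.round(s['joint_pos'],2).tolist())
E
python3 - <<'E'
from look import *
pe=np.load('p.npy')
w1=(np.array([480,250,260.]),Ro.from_euler('xyz',[np.pi,0,1.5]).as_matrix())
w2=tl(pe,(-112,-9.5,40),0,.12)
print(rows([w1],now()),rows([w2],w1)); where()
E
```

```text
[[-0.0, 0.0, 0.2185, -0.4954, -0.3518, -0.0359]] [[-0.0154, 0.0189, 0.2169, -0.4061, -0.0153, 0.2179]]
t 3.0 easel tcp [-243.86  720.55  226.12] gap 85.2 F easel [0.19 0.13 0.19] rot in easel ZYX [ 2.7251 -0.2403  0.105 ] q [-1.33, 0.61, -0.01, 1.42, 0.01, 1.1, -0.04]
```

Emit:
servo_tool --steps '[0, 0, 0.2185, -0.4954, -0.3518, -0.0359, -1, 0, 0, 0.2185, -0.4954, -0.3518, -0.0359, -1, 0, 0, 0.2185, -0.4954, -0.3518, -0.0359, -1, 0, 0, 0.2185, -0.4954, -0.3518, -0.0359, -1, 0, 0, 0.2185, -0.4954, -0.3518, -0.0359, -1, 0, 0, 0.2185, -0.4954, -0.3518, -0.0359, -1, 0, 0, 0.2185, -0.4954, -0.3518, -0.0359, -1, 0, 0, 0.2185, -0.4954, -0.3518, -0.0359, -1, 0, 0, 0.2185, -0.4954, -0.3518, -0.0359, -1]'

```text
time_s: 4.12
tcp_pos: [483.2, 245.0, 260.9]
eef_rot: [3.138, 0.002, 1.49]
wrist_force: [0.1, 0.4, -0.4]
finger_gap: 85.5
gripper_force: 0.0
```

Emit:
servo_tool --steps '[-0.0154, 0.0189, 0.2169, -0.4061, -0.0153, 0.15, -1, -0.0154, 0.0189, 0.2169, -0.4061, -0.0153, 0.15, -1, -0.0154, 0.0189, 0.2169, -0.4061, -0.0153, 0.15, -1, -0.0154, 0.0189, 0.2169, -0.4061, -0.0153, 0.15, -1, -0.0154, 0.0189, 0.2169, -0.4061, -0.0153, 0.15, -1, -0.0154, 0.0189, 0.2169, -0.4061, -0.0153, 0.15, -1, -0.0154, 0.0189, 0.2169, -0.4061, -0.0153, 0.2179, -1, -0.0154, 0.0189, 0.2169, -0.4061, -0.0153, 0.2179, -1, -0.0154, 0.0189, 0.2169, -0.4061, -0.0153, 0.2179, -1, -0.0154, 0.0189, 0.2169, -0.4061, -0.0153, 0.2179, -1]'

```text
time_s: 5.38
tcp_pos: [446.3, -72.6, 87.4]
eef_rot: [3.14, -0.145, 0.138]
wrist_force: [-0.4, 0.1, -0.7]
finger_gap: 85.6
gripper_force: 0.0
```

```bash
python3 - <<'E'
from look import *
where(); pe=np.load('p.npy'); print(rows([tl(pe,(-112,-9.5,40),0,.12)],now()), env.sense()['tcp_pos'])
E
```

```text
t 5.375 easel tcp [-110.03   -9.13   41.28] gap 85.6 F easel [-0.59  0.2  -0.6 ] rot in easel ZYX [ 0.0033  0.1165 -0.0003] q [-0.16, 0.55, 0.44, 2.25, -0.86, 0.36, -0.43]
[[0.0001, -0.0006, 0.0005, -0.0023, 0.0005, 0.0019]] [446.32799609 -72.58608034  87.40045275]
```

Emit:
servo_tool --steps '[0, 0, 0, 0, 0, 0.03, -1, 0, 0, 0, 0, 0, 0.042, -1, 0, 0, 0, 0, 0, 0.042, -1, 0, 0, 0, 0, 0, 0.042, -1]'

```text
time_s: 5.88
tcp_pos: [450.6, -71.9, 55.4]
eef_rot: [-3.141, -0.147, 0.137]
wrist_force: [-5.3, 2.0, 16.6]
finger_gap: 85.3
gripper_force: 8.7
```

Emit:
servo_tool --steps '[0, 0, 0, 0, 0, 0.002, -1, 0, 0, 0, 0, 0, 0.003, -1, 0, 0, 0, 0, 0, 0.003, -1]'

```text
time_s: 6.25
tcp_pos: [450.7, -71.9, 55.2]
eef_rot: [-3.141, -0.15, 0.136]
wrist_force: [-11.1, 2.9, 43.0]
finger_gap: 85.1
gripper_force: 22.2
```

```bash
python3 - <<'E'
from look import *
where()
E
```

```text
t 6.25 easel tcp [-114.13   -9.      9.06] gap 85.1 F easel [ 0.85  4.34 44.29] rot in easel ZYX [0.0013 0.112  0.0012] q [-0.06, 0.6, 0.29, 2.27, -0.97, 0.25, -0.33]
```

Emit:
servo_tool --steps '[0, 0, 0, 0, 0, -0.0095, -1, 0, 0, 0, 0, 0, -0.0095, -1, 0, 0, 0, 0, 0, -0.0095, -1]'

```text
time_s: 6.62
tcp_pos: [449.3, -72.3, 57.8]
eef_rot: [3.141, -0.142, 0.136]
wrist_force: [0.4, 0.0, -0.2]
finger_gap: 85.7
gripper_force: 0.0
```

```bash
python3 - <<'E'
from look import *
where(); pe=np.load('p.npy')
look(which='l',l0=(-95,-9.5,0))
E
```

```text
t 6.625 easel tcp [-114.82   -9.25   11.94] gap 85.7 F easel [ 0.29 -0.02 -0.29] rot in easel ZYX [ 0.0011  0.1194 -0.0003] q [-0.08, 0.6, 0.32, 2.26, -0.95, 0.27, -0.35]
l both [-9.542e+01 -9.590e+00  5.000e-03] rail (-96.0, 110.4) free (-94.8, -129.6) [(35, 0.28), (20, 0.21), (49, 0.19), (2, -0.54), (34, -0.22), (19, -0.29), (54, -0.22), (18, 0.11)]
l side [-9.5776e+01 -8.8430e+00  3.0000e-03] rail (-96.1, 111.2) free (-95.4, -128.8) [(36, -0.51), (20, -0.06), (49, 0.03), (2, 0.27)]
l top [-9.4515e+01 -1.0427e+01  1.4000e-02] rail (-96.2, 109.6) free (-92.9, -130.4) [(32, -0.19), (19, -0.18), (54, 0.02), (18, 0.28)]
```

Emit:
servo_tool --steps '[0, 0, 0, 0.006, 0, 0, -1, 0, 0, 0, 0.012, 0, 0, -1, 0, 0, 0, 0.018, 0, 0, -1, 0, 0, 0, 0.024, 0, 0, -1, 0, 0, 0, 0.024, 0, 0, -1]'

```text
time_s: 7.35
tcp_pos: [468.2, -70.0, 60.3]
eef_rot: [3.141, -0.142, 0.135]
wrist_force: [0.4, 0.1, 0.5]
finger_gap: 85.3
gripper_force: 0.0
```

```bash
python3 - <<'E'
from look import *
where(); pe=np.load('p.npy')
C,o=look(which='l',l0=(-85,-9.5,0))
a=C[0]['image'][150:300,180:345,::-1]; b=C[1]['image'][115:255,215:345,::-1]
A=cv2.resize(a,None,fx=2.4,fy=2.4,interpolation=cv2.INTER_CUBIC);B=cv2.resize(b,None,fx=2.9,fy=2.9,interpolation=cv2.INTER_CUBIC)
h=max(A.shape[0],B.shape[0]);cv2.imwrite('pics/p1.png',np.hstack([cv2.copyMakeBorder(v,0,h-v.shape[0],0,0,0) for v in(A,B)]))
E
```

```text
t 7.35 easel tcp [-95.76  -9.46   9.45] gap 85.3 F easel [0.48 0.03 0.39] rot in easel ZYX [ 0.0003  0.1197 -0.0006] q [-0.13, 0.62, 0.38, 2.22, -0.92, 0.32, -0.4]
l both [-8.3125e+01 -9.4540e+00 -4.0000e-03] rail (-82.6, 110.5) free (-83.7, -129.5) [(31, 0.31), (20, 0.34), (49, 0.21), (1, -1.52), (32, -0.11), (19, -0.31), (54, -0.2), (15, 0.09)]
l side [-8.4221e+01 -8.4870e+00 -8.0000e-03] rail (-83.2, 111.5) free (-85.2, -128.5) [(30, 0.5), (20, 0.01), (49, -0.02), (2, -0.89)]
l top [-8.2390e+01 -1.0026e+01  1.0000e-03] rail (-82.5, 110.0) free (-82.2, -130.0) [(34, 0.1), (19, -0.14), (54, -0.04), (16, 0.32)]
```

View pics/p1.png

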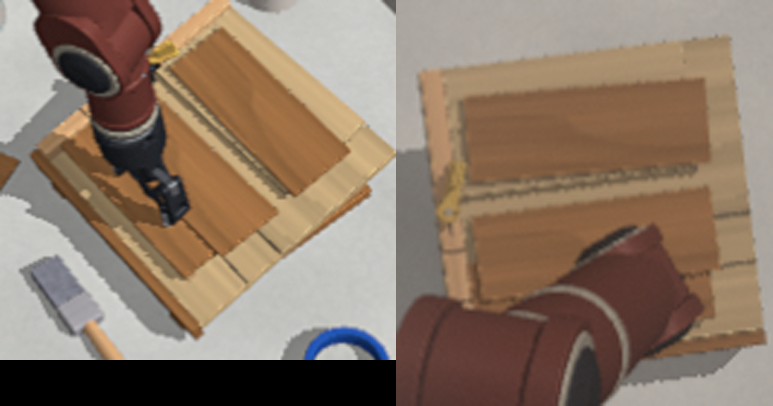

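The picture shows the fingers against the strip's lower edge (side view near (175,215)), with the strip moving up evenly towards the line. I'll finish the slide and back off.

Emit:
servo_tool --steps '[0, 0, 0, 0.0022, 0, 0, -1, 0, 0, 0, 0.0044, 0, 0, -1, 0, 0, 0, 0.0044, 0, 0, -1, 0, 0, 0, -0.006, 0, 0, -1, 0, 0, 0, -0.006, 0, -0.04, -1, 0, 0, 0, -0.006, 0.09, -0.08, 1, 0, 0, 0, -0.006, 0.18, -0.08, 1, 0, 0, 0, -0.006, 0.27, -0.08, 1, 0, 0, 0, -0.006, 0.27, -0.08, 1]'

```text
time_s: 8.57
tcp_pos: [482.0, -290.2, 123.5]
eef_rot: [3.139, -0.142, 0.131]
wrist_force: [0.5, 0.9, -1.1]
finger_gap: 12.2
gripper_force: 0.0
```

```bash
python3 - <<'E'
from look import *
where(); pe=np.load('p.npy')
look(which='l',l0=(-80,-9.5,0))
# current commanded pose estimate -> target above free end
for yaw in(np.pi/2,-np.pi/2): print(rows([tl(pe,(-50,-160,60),yaw,0),tl(pe,(-50,-160,9),yaw,0)],now()))
E
```

```text
t 8.575 easel tcp [ -94.82 -229.57   74.58] gap 12.2 F easel [ 0.29  0.85 -1.17] rot in easel ZYX [-0.0042  0.1195 -0.004 ] q [0.19, 0.63, 0.56, 1.91, -0.69, 0.69, -0.25]
l both [-8.1974e+01  1.4510e+00 -3.2000e-02] rail (-78.1, 121.5) free (-85.8, -118.5) [(49, 0.46), (7, 0.41), (31, 1.13), (16, -0.07), (53, -0.02), (2, -1.79), (54, -0.77), (19, 0.12)]
l side [-8.4285e+01  1.5650e+00 -4.8000e-02] rail (-78.5, 121.6) free (-90.0, -118.4) [(49, -0.14), (7, 0.21), (37, 0.45), (16, -0.03)]
l top [-7.9832e+01 -9.5630e+00 -7.0000e-03] rail (-78.9, 110.4) free (-80.7, -129.6) [(50, -0.05), (19, -0.27), (54, -0.0), (16, 0.29)]
[[-0.0141, 0.0158, -0.2507, 0.0578, -0.0894, 0.0109], [-0.0141, 0.0158, -0.2507, 0.0654, -0.0899, 0.0742]]
[[0.0158, 0.0141, 0.2486, 0.0578, -0.0894, 0.0109], [0.0158, 0.0141, 0.2486, 0.0654, -0.0899, 0.0742]]
```

Emit:
servo_tool --steps '[0.0158, 0.0141, 0.2486, 0.0578, -0.0894, 0.0109, 1, 0.0158, 0.0141, 0.2486, 0.0578, -0.0894, 0.0109, 1, 0.0158, 0.0141, 0.2486, 0.0578, -0.0894, 0.0109, 1, 0.0158, 0.0141, 0.2486, 0.0578, -0.0894, 0.0109, 1, 0.0158, 0.0141, 0.2486, 0.0578, -0.0894, 0.0109, 1, 0.0158, 0.0141, 0.2486, 0.0578, -0.0894, 0.0109, 1, 0.0158, 0.0141, 0.2486, 0.0578, -0.0894, 0.0109, 1, 0.0158, 0.0141, 0.2486, 0.0578, -0.0894, 0.0109, 1, 0.0158, 0.0141, 0.2486, 0.0578, -0.0894, 0.0109, 1, 0.0158, 0.0141, 0.2486, 0.0578, -0.0894, 0.0109, 1]'

```text
time_s: 9.93
tcp_pos: [519.2, -207.4, 120.4]
eef_rot: [-2.881, 0.007, -1.427]
wrist_force: [-0.1, 0.3, -0.5]
finger_gap: -0.1
gripper_force: 0.0
```

```bash
python3 - <<'E'
from look import *
where(); pe=np.load('p.npy')
print(rows([tl(pe,(-50,-160,20),-np.pi/2,0)],now()))
E
```

```text
t 9.925 easel tcp [ -49.3  -152.51   59.16] gap -0.1 F easel [-0.16  0.35 -0.48] rot in easel ZYX [-1.5639e+00  8.8000e-03 -1.4000e-03] q [-0.12, 0.7, 0.86, 2.02, -1.14, 0.76, -1.52]
[[0.0002, 0.0014, 0.0011, 0.0098, 0.0009, 0.0489]]
```

Emit:
servo_tool --steps '[0.0002, 0.0014, 0.0011, 0.0098, 0.0009, 0.01, 1, 0.0002, 0.0014, 0.0011, 0.0098, 0.0009, 0.04, 1, 0.0002, 0.0014, 0.0011, 0.0098, 0.0009, 0.0589, 1, 0.0002, 0.0014, 0.0011, 0.0098, 0.0009, 0.0589, 1]'

```text
time_s: 10.42
tcp_pos: [531.8, -214.3, 73.7]
eef_rot: [-2.881, -0.0, -1.437]
wrist_force: [0.0, 0.1, 0.4]
finger_gap: -0.1
gripper_force: 0.0
```

Emit:
servo_tool --steps '[0, 0, 0, 0, 0, 0.0025, 1, 0, 0, 0, 0, 0, 0.0035, 1, 0, 0, 0, 0, 0, 0.0035, 1]'

```text
time_s: 10.8
tcp_pos: [533.2, -214.7, 72.9]
eef_rot: [-2.878, -0.002, -1.437]
wrist_force: [0.1, -0.1, -0.4]
finger_gap: 0.2
gripper_force: 0.0
```

```bash
python3 - <<'E'
from look import *
where(); pe=np.load('p.npy')
look(which='l',l0=(-80,-9.5,0))
E
```

```text
t 10.8 easel tcp [ -49.15 -161.63    9.92] gap 0.2 F easel [-0.03 -0.07 -0.36] rot in easel ZYX [-1.5715e+00 -2.2000e-03  1.3000e-03] q [-0.06, 0.78, 0.77, 2.02, -1.27, 0.7, -1.43]
l both [-75.729   5.502   0.083] rail (-85.7, 125.5) free (-65.8, -114.5) [(38, 0.21), (15, 0.62), (20, -0.31), (11, -1.21), (8, -0.8), (11, -0.77), (34, 0.06), (1, 0.31)]
l side [-8.0919e+01  1.0122e+01 -1.0000e-03] rail (-80.7, 130.1) free (-81.1, -109.9) [(42, -0.04), (14, -0.0), (25, 0.17), (8, -0.92)]
l top [-6.7471e+01  1.5799e+01 -2.2000e-02] rail (-64.8, 135.8) free (-70.1, -104.2) [(10, -1.24), (11, -0.12), (49, 0.14), (3, 1.19)]
```

Emit:
servo_tool --steps '[0, 0, 0, -0.018, 0, 0, 1, 0, 0, 0, -0.022, 0, 0, 1, 0, 0, 0, -0.026, 0, 0, 1, 0, 0, 0, -0.03, 0, 0, 1, 0, 0, 0, -0.034, 0, 0, 1, 0, 0, 0, -0.034, 0, 0, 1]'

```text
time_s: 11.65
tcp_pos: [529.4, -187.3, 72.4]
eef_rot: [-2.879, -0.001, -1.437]
wrist_force: [-0.1, 1.2, 1.3]
finger_gap: -0.2
gripper_force: 0.0
```

```bash
python3 - <<'E'
from look import *
where(); pe=np.load('p.npy')
C=[env.get_image('side'),env.get_image('top')]
a=C[0]['image'][140:300,170:345,::-1]; b=C[1]['image'][115:255,215:345,::-1]
A=cv2.resize(a,None,fx=2.3,fy=2.3,interpolation=cv2.INTER_CUBIC);B=cv2.resize(b,None,fx=2.9,fy=2.9,interpolation=cv2.INTER_CUBIC)
h=max(A.shape[0],B.shape[0]);cv2.imwrite('pics/p2.png',np.hstack([cv2.copyMakeBorder(v,0,h-v.shape[0],0,0,0) for v in(A,B)]))
E
```

```text
t 11.65 easel tcp [ -49.28 -134.      9.49] gap -0.2 F easel [0.43 1.24 1.22] rot in easel ZYX [-1.5715e+00 -1.5000e-03  8.0000e-04] q [-0.11, 0.76, 0.76, 2.06, -1.29, 0.66, -1.44]
```

View pics/p2.png

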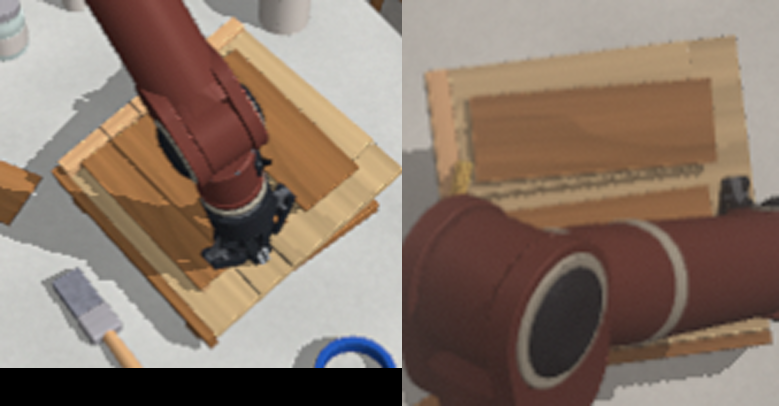

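The gripper, closed, stands at the strip's free end on the margin (side view ~(240,245)) and pushes it railward with about 1 N. I'll go on in small steps.

Emit:
servo_tool --steps '[0, 0, 0, -0.0015, 0, 0, 1, 0, 0, 0, -0.003, 0, 0, 1, 0, 0, 0, -0.003, 0, 0, 1]'

```text
time_s: 12.12
tcp_pos: [529.1, -185.2, 72.4]
eef_rot: [-2.879, -0.002, -1.437]
wrist_force: [0.4, -0.3, -0.3]
finger_gap: 0.0
gripper_force: 0.2
```

Emit:
servo_tool --steps '[0, 0, 0, -0.001, 0, 0, 1, 0, 0, 0, -0.001, 0, 0, 1]'

```text
time_s: 12.38
tcp_pos: [529.0, -184.5, 72.4]
eef_rot: [-2.879, -0.002, -1.437]
wrist_force: [0.3, -0.8, -0.1]
finger_gap: 0.0
gripper_force: 0.2
```

Emit:
servo_tool --steps '[0, 0, 0, -0.0012, 0, 0, 1, 0, 0, 0, -0.0012, 0, 0, 1]'

```text
time_s: 12.62
tcp_pos: [528.8, -183.8, 72.4]
eef_rot: [-2.879, -0.002, -1.437]
wrist_force: [-1.0, -1.1, 0.9]
finger_gap: 0.2
gripper_force: 0.6
```

Emit:
servo_tool --steps '[0, 0, 0, -0.0012, 0, 0, 1, 0, 0, 0, -0.0012, 0, 0, 1]'

```text
time_s: 12.88
tcp_pos: [528.6, -183.7, 72.6]
eef_rot: [-2.879, -0.004, -1.438]
wrist_force: [0.0, -3.4, -0.3]
finger_gap: 0.0
gripper_force: 1.6
```

Emit:
servo_tool --steps '[0, 0, 0, -0.001, 0, 0, 1, 0, 0, 0, -0.001, 0, 0, 1, 0, 0, 0, -0.001, 0, 0, 1]'

```text
time_s: 13.25
tcp_pos: [528.5, -183.7, 72.7]
eef_rot: [-2.879, -0.005, -1.439]
wrist_force: [-0.5, -5.2, -0.6]
finger_gap: -0.0
gripper_force: 2.5
```

Emit:
servo_tool --steps '[0, 0, 0, -0.001, 0, 0, 1, 0, 0, 0, -0.002, 0, 0, 1, 0, 0, 0, -0.002, 0, 0, 1, 0, 0, 0, -0.002, 0, 0, 1]'

```text
time_s: 13.75
tcp_pos: [528.2, -183.7, 73.0]
eef_rot: [-2.879, -0.008, -1.441]
wrist_force: [-0.3, -6.3, -0.3]
finger_gap: -0.1
gripper_force: 3.3
```

Emit:
servo_tool --steps '[0, 0, 0, 0.005, 0, 0, 1, 0, 0, 0, 0.03, 0, 0, 1, 0, 0, 0, 0.03, 0, -0.04, 1, 0, 0, 0, 0.08, 0, -0.08, 1, 0, 0, 0, 0.14, 0, -0.1, 1, 0, 0, 0, 0.2, 0, -0.1, 1, 0, 0, 0, 0.2, 0, -0.1, 1]'

```text
time_s: 14.62
tcp_pos: [528.0, -346.3, 150.5]
eef_rot: [-2.879, -0.005, -1.442]
wrist_force: [0.2, 0.1, 0.2]
finger_gap: -0.2
gripper_force: 0.0
```

```bash
python3 - <<'E'
from look import *
where(); pe=np.load('p.npy')
C,o=look(which='l',l0=(-80,0,0))
a=C[0]['image'][140:300,170:345,::-1]; b=C[1]['image'][115:255,215:345,::-1]
A=cv2.resize(a,None,fx=2.3,fy=2.3,interpolation=cv2.INTER_CUBIC);B=cv2.resize(b,None,fx=2.9,fy=2.9,interpolation=cv2.INTER_CUBIC)
h=max(A.shape[0],B.shape[0]);cv2.imwrite('pics/p3.png',np.hstack([cv2.copyMakeBorder(v,0,h-v.shape[0],0,0,0) for v in(A,B)]))
E
```

```text
t 14.625 easel tcp [ -51.06 -291.38   90.85] gap -0.2 F easel [0.27 0.1  0.12] rot in easel ZYX [-1.5753e+00 -6.1000e-03  4.0000e-04] q [0.12, 0.75, 0.87, 1.78, -1.02, 0.93, -1.53]
l both [-8.1745e+01  2.1600e+00 -1.2000e-02] rail (-80.3, 122.2) free (-83.2, -117.8) [(46, 0.96), (16, -0.73), (30, 0.71), (16, 1.09), (13, -0.42), (13, -0.57), (53, -0.37), (19, 0.1)]
l side [-8.5114e+01  4.0040e+00 -2.8000e-02] rail (-81.8, 124.0) free (-88.4, -116.0) [(49, -0.16), (17, -1.17), (42, 0.1), (18, 0.96)]
l top [-6.888e+01  1.172e+00 -1.000e-03] rail (-68.7, 121.2) free (-69.0, -118.8) [(2, -1.04), (15, -0.36), (53, 0.05), (19, 0.24)]
```

View pics/p3.png

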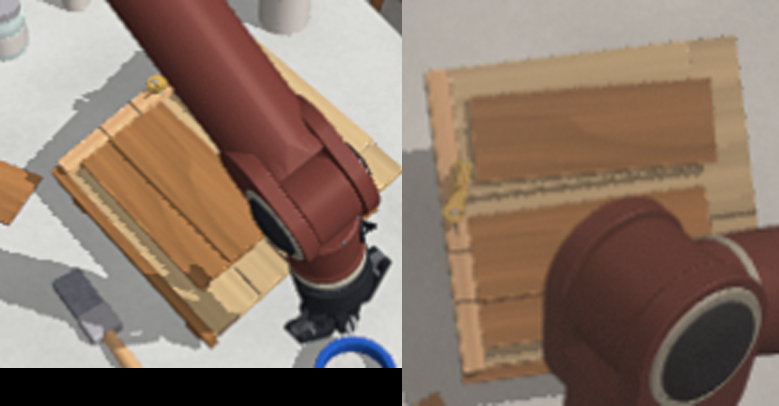

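```bash
cat >> look.py <<'E'
def meas(C,segs,k='low',qs=(-80,0,0),w=2.2):
    """per-edge offset in mm along easel x (or y) of observed edge from model; segs: name,A,B,axis(0 x,1 y)"""
    pe=np.load('p.npy'); m=strip_model(pe,k) if k!='e' else (lambda q,P:e2w(pe,P))
    for ci,d in zip(('side','top'),C):
        for nm,A,B,ax,dk in segs:
            A=np.array(A,float);B=np.array(B,float); Aw,Bw=m(qs,np.array([A,B])); dv=np.zeros(3);dv[ax]=1
            c=proj(d,m(qs,np.array([(A+B)/2,(A+B)/2+dv])));n=10
            q,nn,s,v=edge(d,Aw,Bw,n=n,w=w,sig=.6,m=.03)
            if dk: L=v.sum(2); k_=(L-(L[:,:1]+L[:,-1:])/2).argmin(1)
            else: k_=np.linalg.norm(np.gradient(v,axis=1),axis=2).argmax(1)
            pxmm=(c[1]-c[0])@nn; print(ci,nm,'px/mm',round(float(pxmm),2),(s[k_]/pxmm).round(1).tolist())
LINES=[('lowline margin',(-80,-167,0),(-80,-135,0),0,1),('lowline rail',(-80,122,18),(-80,141,18),0,1),('highline margin',(-30,-167,0),(-30,-138,0),0,1),('highline rail',(-30,122,18),(-30,141,18),0,1),
 ('rail inner',(-120,120,18),(-60,120,18),1,0)]
STR=[('lower edge rail half',(0,0,6),(0,118,6),0,0),('lower edge free half',(0,-118,6),(0,0,6),0,0),('head',(85,-118,6),(85,118,6),0,0),('free end',(5,-120,6),(80,-120,6),1,0)]
E
python3 - <<'E'
from look import *
C=[env.get_image('side'),env.get_image('top')]
meas(C,LINES,'e'); meas(C,STR)
E
```

```text
side lowline margin px/mm 0.37 [-3.8, -1.9, -1.6, -1.9, -1.9, -1.9, -1.6, -1.4, -1.4, -1.4]
side lowline rail px/mm 0.34 [-3.9, -1.2, -1.2, -0.6, -0.6, -0.6, -0.9, -0.9, -0.9, -0.9]
side highline margin px/mm 0.36 [6.1, 4.7, 5.0, 4.1, 4.4, 6.1, 6.1, 6.1, 6.1, 6.1]
side highline rail px/mm 0.33 [-1.5, -0.6, -0.6, -0.6, -0.6, -0.3, -0.6, -0.3, -0.3, -0.3]
side rail inner px/mm -0.29 [2.4, 4.5, 4.2, 2.4, 0.3, 3.8, 5.6, 3.8, 3.8, 5.2]
top lowline margin px/mm 0.34 [0.9, 3.0, 6.5, 6.5, 6.5, -6.5, -6.5, -5.3, -3.8, -1.2]
top lowline rail px/mm 0.35 [0.3, 0.3, 0.3, 0.9, 0.9, 1.2, 1.4, 1.4, 0.9, 0.3]
top highline margin px/mm 0.34 [0.3, 0.3, 0.3, 0.6, 0.9, 1.2, 0.9, 0.6, 0.3, 0.6]
top highline rail px/mm 0.35 [0.9, 0.9, 0.9, 0.6, 0.9, 0.6, 0.6, 0.9, 1.2, 2.0]
top rail inner px/mm -0.35 [2.6, 1.2, 2.9, 2.9, 1.4, 1.4, 3.2, 3.2, 1.7, 0.3]
side lower edge rail half px/mm 0.34 [-5.9, -6.5, -0.9, -0.6, -2.1, -1.2, -6.5, -1.5, -0.6, -1.8]
side lower edge free half px/mm 0.35 [-4.5, -0.9, -1.1, -6.0, -6.0, 0.3, 0.3, -5.4, -5.7, -6.2]
side head px/mm 0.33 [-3.9, 0.6, 3.3, 6.0, -6.3, 2.4, 6.0, 6.3, -2.1, -1.2]
side free end px/mm -0.34 [-2.4, -1.5, -0.9, 0.3, 1.2, 1.8, -4.5, 6.6, -0.0, 0.6]
top lower edge rail half px/mm 0.35 [-0.6, -0.6, 2.6, -6.3, 6.0, -0.6, 0.6, 0.3, -0.3, 0.9]
top lower edge free half px/mm 0.35 [3.2, -3.7, 6.3, 0.3, -5.2, -0.6, -0.9, -6.3, 2.6, -2.0]
top head px/mm 0.35 [1.7, -1.2, -0.9, -0.6, -0.6, 0.3, 0.0, 0.3, 0.6, -1.4]
top free end px/mm -0.34 [4.4, 0.9, -6.2, -0.9, 0.9, -2.6, 0.9, 0.6, -0.9, 0.6]
```

```bash
python3 - <<'E'
from look import *
pe=np.load('p.npy')
print(rows([tl(pe,(-113,0,50),0,.12)],now()))
E
```

```text
[[-0.0153, -0.0148, -0.2496, -0.3557, 0.0796, 0.0493]]
```

Emit:
servo_tool --steps '[-0.0153, -0.0148, -0.2496, -0.06, 0.0796, 0, 1, -0.0153, -0.0148, -0.2496, -0.12, 0.0796, 0, 1, -0.0153, -0.0148, -0.2496, -0.18, 0.0796, 0, 1, -0.0153, -0.0148, -0.2496, -0.24, 0.0796, 0, -1, -0.0153, -0.0148, -0.2496, -0.3, 0.0796, 0, -1, -0.0153, -0.0148, -0.2496, -0.3557, 0.0796, 0, -1, -0.0153, -0.0148, -0.2496, -0.3557, 0.0796, 0.03, -1, -0.0153, -0.0148, -0.2496, -0.3557, 0.0796, 0.0493, -1, -0.0153, -0.0148, -0.2496, -0.3557, 0.0796, 0.0493, -1, -0.0153, -0.0148, -0.2496, -0.3557, 0.0796, 0.0493, -1]'

```text
time_s: 16.08
tcp_pos: [440.1, -64.9, 94.8]
eef_rot: [3.139, -0.142, 0.135]
wrist_force: [0.1, 0.2, -0.3]
finger_gap: 85.3
gripper_force: 0.0
```

```bash
python3 - <<'E'
from look import *
pe=np.load('p.npy'); where()
print(rows([tl(pe,(-113,0,25),0,.12),tl(pe,(-113,0,11.4),0,.12),tl(pe,(-98,0,9.6),0,.12)],now()))
E
```

```text
t 16.075 easel tcp [-113.09   -0.63   49.75] gap 85.3 F easel [ 0.06  0.14 -0.3 ] rot in easel ZYX [-0.0002  0.1202 -0.0022] q [-0.21, 0.53, 0.47, 2.26, -0.84, 0.37, -0.46]
[[0.0003, 0.0, -0.0, 0.0038, -0.0009, 0.0307], [0.0003, 0.0, -0.0, 0.0059, -0.0009, 0.0476], [0.0003, 0.0, -0.0, 0.0247, -0.0009, 0.0476]]
```

Emit:
servo_tool --steps '[0.0003, 0, 0, 0.0038, -0.0009, 0.0307, -1, 0.0003, 0, 0, 0.0059, -0.0009, 0.0476, -1, 0.0003, 0, 0, 0.0247, -0.0009, 0.0476, -1, 0.0003, 0, 0, 0.0247, -0.0009, 0.0476, -1, 0.0003, 0, 0, 0.0247, -0.0009, 0.0476, -1]'

```text
time_s: 16.7
tcp_pos: [464.4, -62.0, 60.1]
eef_rot: [3.14, -0.142, 0.133]
wrist_force: [-0.6, 0.3, 0.1]
finger_gap: 85.3
gripper_force: 0.0
```

```bash
python3 - <<'E'
from look import *
where()
C=[env.get_image('side'),env.get_image('top')]
meas(C,LINES[:4],'e'); meas(C,STR)
E
```

```text
t 16.7 easel tcp [-98.42  -1.1    9.9 ] gap 85.3 F easel [-0.53  0.42  0.22] rot in easel ZYX [-0.0017  0.1201 -0.0017] q [-0.15, 0.61, 0.37, 2.23, -0.93, 0.31, -0.4]
side lowline margin px/mm 0.37 [-3.8, -1.9, -1.6, -1.9, -1.9, -1.9, -1.6, -1.4, -1.4, -1.4]
side lowline rail px/mm 0.34 [6.5, 6.5, 6.5, 6.5, 5.1, 5.1, 4.5, 5.1, 6.0, 5.1]
side highline margin px/mm 0.36 [-0.3, -0.8, -0.8, -1.1, -1.1, -1.1, -1.1, -1.1, -1.4, -1.4]
side highline rail px/mm 0.33 [-6.6, -6.6, -6.6, -6.6, -6.6, -1.2, -3.0, -6.6, -6.6, -4.8]
top lowline margin px/mm 0.34 [-0.3, -0.3, -0.3, 0.3, 0.6, 0.6, 0.3, 0.0, 0.0, 0.0]
top lowline rail px/mm 0.35 [0.3, 0.3, 0.3, 0.9, 0.9, 1.2, 1.4, 1.4, 0.9, 0.0]
top highline margin px/mm 0.34 [0.3, 0.3, 0.6, 0.6, 0.9, 0.9, 0.6, 0.6, 0.6, 0.6]
top highline rail px/mm 0.35 [0.9, 0.9, 0.9, 0.6, 0.9, 0.6, 0.9, 1.2, 1.2, 2.0]
side lower edge rail half px/mm 0.34 [5.9, -6.5, 0.6, -5.6, -6.5, 6.5, 5.6, 5.6, 4.4, -5.9]
side lower edge free half px/mm 0.35 [-4.5, -0.9, -1.1, -6.0, -6.0, 0.3, 2.8, -6.2, 2.6, 5.1]
side head px/mm 0.33 [-0.9, -3.6, -0.9, -2.7, -4.5, 6.6, -1.5, -2.1, -2.1, -5.4]
side free end px/mm -0.34 [-2.1, -1.5, -0.9, 0.3, 1.2, 2.1, 3.3, 0.3, 1.5, 1.5]
top lower edge rail half px/mm 0.35 [-3.4, -5.2, -2.6, -6.3, -5.2, -4.0, 0.6, 0.3, -0.3, 0.9]
top lower edge free half px/mm 0.35 [-3.7, 2.6, 0.6, 0.3, 5.2, -5.5, -6.3, 6.3, 0.3, 3.2]
top head px/mm 0.35 [1.7, -1.2, -0.9, -0.6, -0.6, 0.3, 0.0, 0.3, 0.6, -1.4]
top free end px/mm -0.34 [-0.9, 0.9, -0.6, -0.9, 0.3, -2.6, 0.9, -0.0, -0.9, 0.6]
```

Emit:
servo_tool --steps '[0, 0, 0, 0.004, 0, 0, -1, 0, 0, 0, 0.007, 0, 0, -1, 0, 0, 0, 0.0089, 0, 0, -1, 0, 0, 0, 0.0089, 0, 0, -1, 0, 0, 0, 0.0089, 0, 0, -1]'

```text
time_s: 17.42
tcp_pos: [472.0, -61.4, 60.9]
eef_rot: [3.14, -0.142, 0.133]
wrist_force: [-0.7, 0.2, -0.1]
finger_gap: 85.5
gripper_force: 0.2
```

```bash
python3 - <<'E'
from look import *
where()
C=[env.get_image('side'),env.get_image('top')]
meas(C,STR[2:])
E
```

```text
t 17.425 easel tcp [-90.83  -1.47   8.74] gap 85.5 F easel [-0.67  0.26  0.1 ] rot in easel ZYX [-0.0016  0.1198 -0.0019] q [-0.16, 0.62, 0.39, 2.21, -0.91, 0.33, -0.42]
side head px/mm 0.33 [0.0, 0.6, -0.6, 1.8, 0.3, -0.6, 0.3, 1.2, -0.9, 3.0]
side free end px/mm -0.34 [-2.4, -1.5, -0.9, -0.0, 1.2, 2.1, 2.4, 0.3, 1.5, 0.9]
top head px/mm 0.35 [1.7, 2.0, 2.0, 2.0, 2.6, 0.3, 2.9, 0.9, 3.8, 3.8]
top free end px/mm -0.34 [-0.9, 0.9, -0.6, -0.9, 0.9, -0.9, 0.6, 0.6, -0.9, 0.6]
```

```bash
python3 - <<'E'
from look import *
pe=np.load('p.npy')
for r in rows([tl(pe,(-96,-1.5,9.3),0,.12),tl(pe,(-90,-1.5,60),0,.12),tl(pe,(-48,-165,60),0,0),tl(pe,(-48,-165,9.7),0,0)],now()): print(r)
E
```

```text
[0.0003, -0.0, -0.0003, -0.0065, 0.0, 0.0001]
[0.0003, -0.0, -0.0003, -0.0066, 0.0001, -0.0638]
[0.0003, 0.0191, -0.0003, 0.0459, 0.2044, -0.0697]
[0.0003, 0.0191, -0.0003, 0.0534, 0.2043, -0.0072]
```

Emit:
servo_tool --steps '[0.0003, 0, -0.0003, -0.0065, 0, 0, -1, 0.0003, 0, -0.0003, -0.0066, 0, -0.0638, -1, 0.0003, 0.0191, -0.0003, 0.01, 0.07, -0.0697, 1, 0.0003, 0.0191, -0.0003, 0.03, 0.14, -0.0697, 1, 0.0003, 0.0191, -0.0003, 0.0459, 0.2044, -0.0697, 1, 0.0003, 0.0191, -0.0003, 0.0459, 0.2044, -0.0697, 1, 0.0003, 0.0191, -0.0003, 0.0459, 0.2044, -0.0697, 1, 0.0003, 0.0191, -0.0003, 0.049, 0.2044, -0.04, 1, 0.0003, 0.0191, -0.0003, 0.0534, 0.2043, -0.0072, 1, 0.0003, 0.0191, -0.0003, 0.0534, 0.2043, -0.0072, 1]'

```text
time_s: 18.77
tcp_pos: [534.5, -216.0, 72.4]
eef_rot: [-3.14, -0.262, 0.136]
wrist_force: [-0.7, 0.5, -0.0]
finger_gap: -0.0
gripper_force: 0.0
```

```bash
python3 - <<'E'
from look import *
where()
C=[env.get_image('side'),env.get_image('top')]
meas(C,LINES[:4],'e');meas(C,STR)
E
```

```text
t 18.775 easel tcp [ -48.14 -163.13    9.22] gap -0.0 F easel [-0.58  0.61  0.14] rot in easel ZYX [0.0014 0.0003 0.0024] q [0.2, 0.67, 0.34, 2.0, -0.95, 0.44, -0.13]
side lowline margin px/mm 0.37 [-3.8, -1.9, -1.6, -1.9, -1.9, -1.9, -1.6, -1.1, -0.8, 0.0]
side lowline rail px/mm 0.34 [-2.4, -1.2, -1.2, -0.6, -0.6, -0.6, -0.9, -0.9, -0.9, -0.9]
side highline margin px/mm 0.36 [-6.1, -6.1, -6.1, -6.1, -6.1, -6.1, -6.1, -6.1, -6.1, -6.1]
side highline rail px/mm 0.33 [-1.5, -0.6, -0.6, -0.6, -0.6, -0.3, -0.6, -0.6, -0.3, -0.3]
top lowline margin px/mm 0.34 [6.5, 6.5, 6.5, 6.5, -6.5, -6.5, -6.5, -6.5, -6.5, -6.5]
top lowline rail px/mm 0.35 [0.3, 0.3, 0.3, 0.9, 0.9, 1.2, 1.4, 1.2, 0.9, 0.6]
top highline margin px/mm 0.34 [-6.5, -6.5, -6.5, 0.6, 0.9, 1.2, 0.9, 0.6, 0.3, 0.6]
top highline rail px/mm 0.35 [1.4, 0.9, 0.6, 0.6, 0.6, 0.6, 0.9, 0.9, 1.2, 1.7]
side lower edge rail half px/mm 0.34 [-4.4, 2.1, 1.8, -4.1, 1.8, -4.4, 0.9, 0.9, 1.2, 1.5]
side lower edge free half px/mm 0.35 [-2.3, -2.0, -2.0, -1.1, 5.4, 3.7, 0.9, -4.5, -4.3, -4.0]
side head px/mm 0.33 [5.1, -5.1, 3.6, -6.6, 1.2, 3.3, 4.5, -1.5, -6.6, -1.2]
side free end px/mm -0.34 [-2.1, -1.5, -4.8, 6.6, 4.8, 5.7, 6.6, 4.2, 5.1, 6.6]
top lower edge rail half px/mm 0.35 [-3.2, 2.6, -2.3, 2.0, 3.4, 2.6, -2.6, 3.2, -2.0, 3.7]
top lower edge free half px/mm 0.35 [1.7, 0.6, 2.3, -6.3, 4.9, 6.3, 2.6, -6.3, -1.7, 6.3]
top head px/mm 0.35 [1.7, 2.0, 2.0, 2.0, 2.6, 0.3, 2.9, 2.9, 0.9, 3.8]
top free end px/mm -0.34 [-0.9, 6.2, 5.9, 4.4, 6.2, -0.9, -1.2, -0.0, -0.9, 0.6]
```

Emit:
servo_tool --steps '[0, 0, 0, 0, -0.02, 0, 1, 0, 0, 0, 0, -0.029, 0, 1, 0, 0, 0, 0, -0.031, 0, 1, 0, 0, 0, 0, -0.031, 0, 1]'

```text
time_s: 19.38
tcp_pos: [531.6, -193.2, 73.1]
eef_rot: [3.141, -0.262, 0.136]
wrist_force: [0.7, -0.8, 0.6]
finger_gap: -0.1
gripper_force: 0.0
```

Emit:
servo_tool --steps '[0, 0, 0, 0, -0.002, 0, 1, 0, 0, 0, 0, -0.0035, 0, 1, 0, 0, 0, 0, -0.0035, 0, 1]'

```text
time_s: 19.75
tcp_pos: [531.1, -190.6, 72.9]
eef_rot: [3.142, -0.262, 0.135]
wrist_force: [-0.1, 0.7, 0.6]
finger_gap: -0.1
gripper_force: 0.0
```

Emit:
servo_tool --steps '[0, 0, 0, 0, -0.0015, 0, 1, 0, 0, 0, 0, -0.003, 0, 1, 0, 0, 0, 0, -0.003, 0, 1]'

```text
time_s: 20.12
tcp_pos: [530.8, -188.0, 73.0]
eef_rot: [-3.142, -0.262, 0.136]
wrist_force: [0.0, -0.3, -1.0]
finger_gap: 0.0
gripper_force: 0.0
```

Emit:
servo_tool --steps '[0, 0, 0, 0, -0.0015, 0, 1, 0, 0, 0, 0, -0.002, 0, 1, 0, 0, 0, 0, -0.002, 0, 1]'

```text
time_s: 20.5
tcp_pos: [530.6, -186.5, 73.0]
eef_rot: [3.142, -0.262, 0.135]
wrist_force: [0.1, 0.3, -0.5]
finger_gap: -0.1
gripper_force: 0.0
```

Emit:
servo_tool --steps '[0, 0, 0, 0, -0.0015, 0, 1, 0, 0, 0, 0, -0.0025, 0, 1, 0, 0, 0, 0, -0.0025, 0, 1]'

```text
time_s: 20.88
tcp_pos: [530.2, -185.5, 73.0]
eef_rot: [3.14, -0.262, 0.135]
wrist_force: [0.0, -0.5, 0.1]
finger_gap: 0.1
gripper_force: 0.9
```

Emit:
servo_tool --steps '[0, 0, 0, 0, -0.0015, 0, 1, 0, 0, 0, 0, -0.002, 0, 1, 0, 0, 0, 0, -0.002, 0, 1]'

```text
time_s: 21.25
tcp_pos: [530.2, -185.3, 73.3]
eef_rot: [3.138, -0.263, 0.134]
wrist_force: [-0.3, -5.5, -0.1]
finger_gap: -0.3
gripper_force: 2.6
```

Emit:
servo_tool --steps '[0, 0, 0, 0, -0.001, 0, 1, 0, 0, 0, 0, -0.002, 0, 1, 0, 0, 0, 0, -0.003, 0, 1, 0, 0, 0, 0, -0.003, 0, 1, 0, 0, 0, 0, -0.003, 0, 1]'

```text
time_s: 21.88
tcp_pos: [530.1, -185.2, 73.6]
eef_rot: [3.134, -0.263, 0.132]
wrist_force: [-0.2, -7.4, -0.2]
finger_gap: -0.1
gripper_force: 3.8
```

```bash
python3 - <<'E'
from look import *
where(); pe=np.load('p.npy')
# high strip: centre y ~ -12, yaw ~ -.025, head at ~114.5
for r in rows([tl(pe,(-48,-160,9.2),0,0),tl(pe,(-48,-175,70),0,0),tl(pe,(136,-12,70),0,0)],now()): print(r)
E
```

```text
t 21.875 easel tcp [ -48.   -131.96   10.43] gap -0.1 F easel [-1.23 -7.3   0.17] rot in easel ZYX [-0.0024 -0.0015 -0.0086] q [0.14, 0.65, 0.33, 2.05, -0.98, 0.38, -0.15]
[0.0014, -0.0002, -0.0004, 0.0001, 0.035, 0.0018]
[0.0014, -0.0002, -0.0004, 0.0002, 0.0544, -0.074]
[0.0014, -0.0002, -0.0004, 0.2297, -0.1499, -0.0754]
```

Emit:
servo_tool --steps '[0, 0, 0, 0, -0.0015, 0, 1, 0, 0, 0, 0, -0.003, 0, 1, 0, 0, 0, 0, -0.003, 0, 1, 0, 0, 0, 0, 0.02, 0, 1, 0, 0, 0, 0, 0.05, -0.02, 1, 0, 0, 0, 0, 0.06, -0.09, 1]'

```text
time_s: 22.62
tcp_pos: [516.8, -229.3, 140.6]
eef_rot: [-3.135, -0.256, 0.136]
wrist_force: [1.1, -0.3, -0.5]
finger_gap: -0.1
gripper_force: 0.0
```

```bash
python3 - <<'E'
from look import *
where(); pe=np.load('p.npy')
for r in rows([tl(pe,(142,-12,80),0,0),tl(pe,(142,-12,50),0,0)],now()): print(r)
E
```

```text
t 22.625 easel tcp [ -49.24 -173.92   80.03] gap -0.1 F easel [ 0.93 -0.4  -0.75] rot in easel ZYX [0.0005 0.0053 0.0065] q [0.13, 0.57, 0.49, 1.97, -0.8, 0.6, -0.25]
[-0.001, 0.0008, 0.0001, 0.2391, -0.2023, 0.0001]
[-0.001, 0.0008, 0.0001, 0.2393, -0.202, 0.0376]
```

Emit:
servo_tool --steps '[-0.001, 0.0008, 0.0001, 0.05, -0.05, 0, -1, -0.001, 0.0008, 0.0001, 0.11, -0.1, 0, -1, -0.001, 0.0008, 0.0001, 0.17, -0.15, 0, -1, -0.001, 0.0008, 0.0001, 0.2391, -0.2023, 0, -1, -0.001, 0.0008, 0.0001, 0.2391, -0.2023, 0, -1, -0.001, 0.0008, 0.0001, 0.2391, -0.2023, 0.02, -1, -0.001, 0.0008, 0.0001, 0.2391, -0.202, 0.0376, -1, -0.001, 0.0008, 0.0001, 0.2391, -0.202, 0.0376, -1]'

```text
time_s: 23.62
tcp_pos: [684.7, -46.0, 160.4]
eef_rot: [3.137, -0.262, 0.132]
wrist_force: [0.0, 0.9, 0.5]
finger_gap: 85.6
gripper_force: 0.0
```

```bash
python3 - <<'E'
from look import *
where(); pe=np.load('p.npy')
C=[env.get_image('side'),env.get_image('top')]
meas(C,LINES[:4],'e');meas(C,STR)
for r in rows([tl(pe,(142,-12,20),0,0),tl(pe,(142,-12,6.5),0,0),tl(pe,(132,-12,6.5),0,0)],now()): print(r)
a=C[0]['image'][140:300,170:345,::-1]; b=C[1]['image'][115:255,215:345,::-1]
A=cv2.resize(a,None,fx=2.3,fy=2.3,interpolation=cv2.INTER_CUBIC);B=cv2.resize(b,None,fx=2.9,fy=2.9,interpolation=cv2.INTER_CUBIC)
h=max(A.shape[0],B.shape[0]);cv2.imwrite('pics/p4.png',np.hstack([cv2.copyMakeBorder(v,0,h-v.shape[0],0,0,0) for v in(A,B)]))
E
```

```text
t 23.625 easel tcp [140.46 -14.86  49.73] gap 85.6 F easel [0.26 0.9  0.48] rot in easel ZYX [-0.0034 -0.0002 -0.0056] q [-0.31, 0.71, 0.62, 1.66, -0.71, 0.73, -0.79]
side lowline margin px/mm 0.37 [-3.8, -1.9, -1.9, -1.9, -1.9, -1.9, -1.6, -1.4, -1.4, -1.4]
side lowline rail px/mm 0.34 [-1.8, -1.2, -1.2, -0.6, -0.6, -0.6, -0.9, -0.9, -0.9, -0.9]
side highline margin px/mm 0.36 [-0.3, -0.8, -0.8, -1.1, -1.1, -1.1, -1.1, -1.1, -1.4, -1.4]
side highline rail px/mm 0.33 [-1.5, -0.6, -0.6, -0.6, -0.6, -0.3, -0.6, -0.3, -0.3, -0.3]
top lowline margin px/mm 0.34 [-0.3, -0.3, -0.3, 0.3, 0.6, 0.6, 0.3, 0.0, 0.0, 0.0]
top lowline rail px/mm 0.35 [6.4, 6.4, 6.4, -6.4, -6.4, -6.4, -6.4, -6.4, -6.4, -6.4]
top highline margin px/mm 0.34 [0.3, 0.3, 0.6, 0.6, 0.9, 0.9, 0.9, 0.6, 0.3, 0.6]
top highline rail px/mm 0.35 [-6.3, -6.3, -6.3, -6.3, 6.3, 6.3, 6.3, 6.3, 6.3, 6.3]
side lower edge rail half px/mm 0.34 [-4.4, 2.1, 1.8, -4.1, 1.8, 1.8, 0.9, 0.9, 1.2, 1.5]
side lower edge free half px/mm 0.35 [-3.4, -4.5, -5.1, -4.8, -3.7, -3.4, -4.3, -4.5, -4.3, -4.0]
side head px/mm 0.33 [0.0, -0.6, -0.9, 1.8, 0.3, -0.6, 0.3, 1.2, -0.9, -1.2]
side free end px/mm -0.34 [-2.4, -1.2, -0.9, -0.0, 1.5, 2.1, 3.3, 0.3, 1.5, 2.1]
top lower edge rail half px/mm 0.35 [-3.2, 2.9, -2.3, 2.0, 3.4, 2.6, -2.6, 5.2, -5.2, -6.3]
top lower edge free half px/mm 0.35 [2.9, -2.3, -2.9, -1.4, -1.7, -2.0, -2.6, -2.9, -1.7, 6.3]
top head px/mm 0.35 [1.7, 2.0, 2.6, 2.0, 2.6, 5.8, -6.4, -5.5, 5.5, -4.9]
top free end px/mm -0.34 [-0.9, 0.9, -0.6, 1.2, 0.9, -0.9, 2.6, -0.0, -0.9, 0.6]
[0.0011, -0.0006, -0.0004, -0.0005, -0.0042, 0.0392]
[0.0011, -0.0006, -0.0004, -0.0006, -0.0043, 0.0561]
[0.0011, -0.0006, -0.0004, -0.0131, -0.0042, 0.0561]
```

View pics/p4.png

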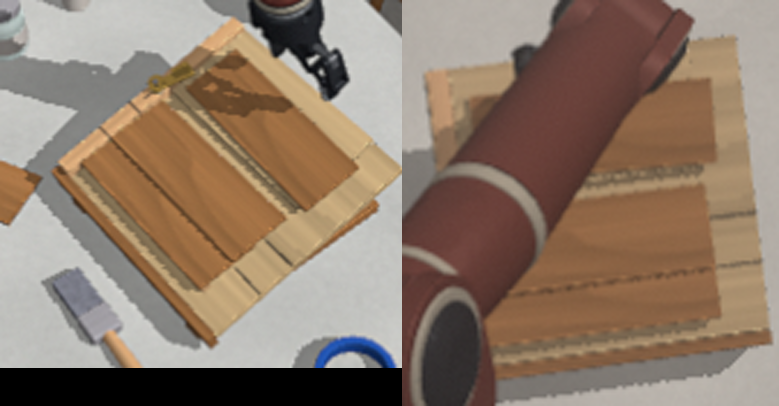

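The low strip's end is home on the rail and its edge runs along the lower line (side view rail mark ~(105,130); margin mark ~(245,278)). It sits about 1 mm high, which is fine. The gripper is ready above the upper strip's head; I'll lower it.

Emit:
servo_tool --steps '[0.0011, -0.0006, -0.0004, 0.0015, -0.0042, 0.03, -1, 0.0011, -0.0006, -0.0004, 0.0015, -0.0042, 0.0495, -1, 0.0011, -0.0006, -0.0004, 0.0015, -0.0042, 0.0535, -1, 0.0011, -0.0006, -0.0004, 0.0015, -0.0042, 0.0535, -1]'

```text
time_s: 24.22
tcp_pos: [698.6, -40.0, 121.5]
eef_rot: [3.141, -0.263, 0.137]
wrist_force: [0.4, -0.4, 0.2]
finger_gap: 85.6
gripper_force: 0.0
```

```bash
python3 - <<'E'
from look import *
where()
E
```

```text
t 24.225 easel tcp [144.49 -10.79   8.35] gap 85.6 F easel [ 0.42 -0.5   0.12] rot in easel ZYX [ 0.0022 -0.0008  0.0004] q [-0.28, 0.77, 0.57, 1.65, -0.76, 0.68, -0.76]
```

Emit:
servo_tool --steps '[0, 0, 0.0003, -0.01, 0, 0.002, -1, 0, 0, 0.0003, -0.022, 0, 0.002, -1, 0, 0, 0.0003, -0.032, 0, 0.002, -1, 0, 0, 0.0003, -0.042, 0, 0.002, -1, 0, 0, 0.0003, -0.052, 0, 0.002, -1, 0, 0, 0.0003, -0.06, 0, 0.002, -1, 0, 0, 0.0003, -0.066, 0, 0.002, -1, 0, 0, 0.0003, -0.07, 0, 0.002, -1, 0, 0, 0.0003, -0.07, 0, 0.002, -1]'

```text
time_s: 25.35
tcp_pos: [645.5, -47.4, 106.1]
eef_rot: [-3.141, -0.264, 0.135]
wrist_force: [-0.0, -0.3, 2.6]
finger_gap: 85.4
gripper_force: 1.2
```

```bash
cat >> look.py <<'E'
def kh(x): return 9.3+0*x
def pic(fn,C):
    a=C[0]['image'][140:300,170:345,::-1]; b=C[1]['image'][115:255,215:345,::-1]
    A=cv2.resize(a,None,fx=2.3,fy=2.3,interpolation=cv2.INTER_CUBIC);B=cv2.resize(b,None,fx=2.9,fy=2.9,interpolation=cv2.INTER_CUBIC)
    h=max(A.shape[0],B.shape[0]);cv2.imwrite('pics/'+fn,np.hstack([cv2.copyMakeBorder(v,0,h-v.shape[0],0,0,0) for v in(A,B)]))
E
python3 - <<'E'
from look import *
where()
C=[env.get_image('side'),env.get_image('top')]
meas(C,LINES[2:4],'e'); meas(C,STR,kh,(-11,-11,0),w=3); pic('p5.png',C)
E
```

```text
t 25.35 easel tcp [ 88.69 -10.98   7.38] gap 85.4 F easel [ 0.59 -0.33  2.54] rot in easel ZYX [ 0.0002 -0.0017  0.0005] q [-0.25, 0.71, 0.52, 1.82, -0.81, 0.56, -0.65]
side highline margin px/mm 0.36 [-0.3, -0.8, -0.8, -1.1, -1.1, -1.1, -1.1, -1.1, -1.4, -1.4]
side highline rail px/mm 0.33 [-1.8, -0.9, -0.3, -0.6, -0.6, -0.6, -0.6, -0.3, -0.3, -0.3]
top highline margin px/mm 0.34 [0.3, 0.3, 0.6, 0.6, 0.9, 1.2, 0.9, 0.6, 0.6, 0.6]
top highline rail px/mm 0.35 [6.3, 6.3, 6.3, 6.3, -6.3, -6.3, -6.3, -6.3, -6.3, -6.3]
side lower edge rail half px/mm 0.34 [3.8, -2.1, -1.5, -3.0, -2.7, -2.4, -2.7, 3.5, -2.4, -8.3]
side lower edge free half px/mm 0.35 [-8.2, 3.4, -3.1, -3.7, -2.8, -2.0, -4.2, 3.4, -2.5, 3.4]
side head px/mm 0.34 [3.0, 4.5, 3.3, -2.7, 5.3, 4.2, 4.5, 8.6, 2.1, 2.4]
side free end px/mm -0.34 [-4.5, -3.6, -5.9, -5.6, -5.0, -4.5, -5.0, -5.6, -5.3, -5.3]
top lower edge rail half px/mm 0.35 [-4.0, -4.9, 2.6, 0.6, 2.6, 0.3, 1.2, 5.5, 7.8, 7.5]
top lower edge free half px/mm 0.35 [4.9, 0.6, -0.6, 0.3, -0.9, -2.0, 0.3, -0.3, 0.0, 1.2]
top head px/mm 0.35 [4.3, -7.2, -3.7, 4.6, 6.3, 8.3, 5.5, 6.3, 2.9, 3.7]
top free end px/mm -0.34 [-7.6, -5.3, -5.9, -7.0, -5.3, -6.2, -7.0, -7.9, -6.2, -6.4]
```

View pics/p5.png

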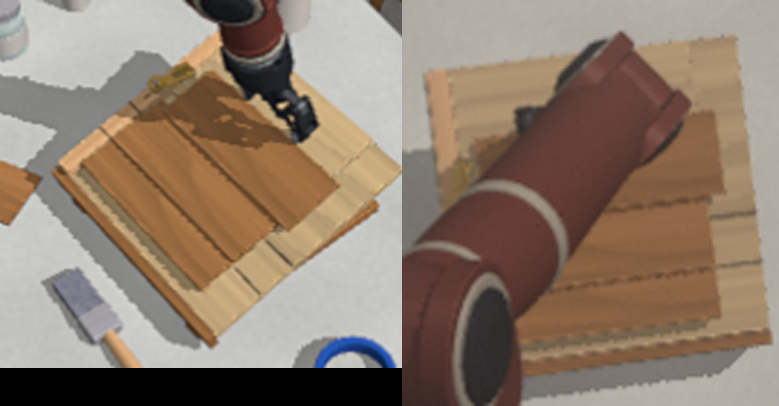

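Emit:
servo_tool --steps '[0, 0, 0, -0.006, 0, -0.0018, -1, 0, 0, 0, -0.014, 0, -0.0018, -1, 0, 0, 0, -0.02, 0, -0.0018, -1, 0, 0, 0, -0.0244, 0, -0.0018, -1, 0, 0, 0, -0.0244, 0, -0.0018, -1]'

```text
time_s: 26.08
tcp_pos: [625.8, -49.8, 101.9]
eef_rot: [-3.141, -0.262, 0.135]
wrist_force: [-0.1, -0.1, 0.4]
finger_gap: 85.4
gripper_force: 0.0
```

```bash
python3 - <<'E'
from look import *
where(); pe=np.load('p.npy')
C=[env.get_image('side'),env.get_image('top')]
meas(C,STR,kh,(-26,-15,0),w=3); meas(C,STR[:2],'low',(-79,0,0))
for r in rows([tl(pe,(76,-11,9),0,0),tl(pe,(76,-11,70),0,0),tl(pe,(15,-180,70),0,0),tl(pe,(8,-180,15.5),0,0)],now()): print(r)
E
```

```text
t 26.075 easel tcp [ 68.48 -10.73   8.46] gap 85.4 F easel [ 0.02 -0.04  0.41] rot in easel ZYX [ 0.     -0.0005  0.001 ] q [-0.24, 0.69, 0.49, 1.87, -0.83, 0.52, -0.62]
side lower edge rail half px/mm 0.34 [-6.5, -1.2, -1.5, -1.8, -0.6, -6.5, -6.2, 0.0, -6.5, -7.9]
side lower edge free half px/mm 0.36 [-3.1, -6.5, -6.5, -6.2, -6.7, -5.9, -7.0, -5.9, -5.3, -6.5]
side head px/mm 0.34 [-3.0, -2.1, -2.4, 4.4, 8.6, 8.9, -2.4, 3.8, 5.6, 8.9]
side free end px/mm -0.34 [-0.3, -0.0, 0.3, -0.0, -1.2, -2.1, -1.5, -1.2, -0.9, -0.3]
top lower edge rail half px/mm 0.35 [-7.2, -2.3, 4.6, 6.6, 5.5, -2.6, 3.5, 6.1, 0.0, 7.8]
top lower edge free half px/mm 0.34 [-4.6, -5.5, -4.6, -5.5, -4.9, -4.1, -5.2, -4.4, 8.1, -4.4]
top head px/mm 0.35 [1.2, 8.6, -7.5, -4.0, -4.0, 6.3, 5.5, 6.3, -0.3, 0.6]
top free end px/mm -0.34 [-2.6, -2.3, -2.3, -1.2, -2.3, -3.2, -1.2, -2.3, -2.9, -1.8]
side lower edge rail half px/mm 0.34 [-5.6, 0.9, -6.5, -5.0, 1.2, -5.3, 0.3, 0.6, 0.3, 0.3]
side lower edge free half px/mm 0.35 [-4.0, -6.0, -6.2, -4.8, -4.8, -4.5, -5.1, -5.4, -4.5, -4.8]
top lower edge rail half px/mm 0.35 [-3.7, 1.1, -4.6, 0.3, -3.7, -5.7, -3.2, -4.9, -6.3, -4.3]
top lower edge free half px/mm 0.35 [1.7, -3.7, 2.6, -3.2, 3.2, -2.3, -4.0, -3.2, -3.5, -4.0]
[-0.0001, -0.0002, 0.0001, 0.0087, 0.0003, -0.0006]
[-0.0001, -0.0002, 0.0001, 0.0088, 0.0003, -0.0769]
[-0.0001, -0.0002, 0.0001, -0.0675, 0.2115, -0.0771]
[-0.0001, -0.0002, 0.0001, -0.0763, 0.2115, -0.009]
```

Emit:
servo_tool --steps '[0, 0, 0, 0.0087, 0, -0.0006, -1, 0, 0, 0, 0.0088, 0, -0.0769, -1, 0, 0, 0, -0.02, 0.07, -0.077, 1, 0, 0, 0, -0.045, 0.14, -0.077, 1, 0, 0, 0, -0.0675, 0.2115, -0.077, 1, 0, 0, 0, -0.0675, 0.2115, -0.077, 1, 0, 0, 0, -0.0763, 0.2115, -0.05, 1, 0, 0, 0, -0.0763, 0.2, -0.0059, 1, 0, 0, 0, -0.0763, 0.19, -0.0059, 1, 0, 0, 0, -0.0763, 0.19, -0.0059, 1]'

```text
time_s: 27.42
tcp_pos: [588.1, -207.4, 91.6]
eef_rot: [-3.141, -0.264, 0.138]
wrist_force: [-1.1, -0.0, -0.1]
finger_gap: 0.0
gripper_force: 0.0
```

```bash
python3 - <<'E'
from look import *
where()
C=[env.get_image('side'),env.get_image('top')]
meas(C,STR,kh,(-26,-16,0),w=3)
E
```

```text
t 27.425 easel tcp [   9.28 -161.76   13.69] gap 0.0 F easel [-1.12  0.11  0.16] rot in easel ZYX [ 0.0024 -0.0024  0.0011] q [0.1, 0.7, 0.43, 1.87, -0.86, 0.55, -0.3]
side lower edge rail half px/mm 0.34 [-5.6, -1.2, -6.7, -1.8, -0.6, -6.5, -0.6, -7.0, -0.9, -0.3]
side lower edge free half px/mm 0.36 [-2.5, 0.8, -5.1, -4.2, -3.9, -3.9, 7.0, 2.2, -0.8, -1.7]
side head px/mm 0.34 [8.8, -8.8, 1.2, 3.5, 0.0, 5.9, 0.6, 8.8, 5.3, 6.2]
side free end px/mm -0.34 [0.3, -0.0, 1.2, 1.2, -2.1, -5.3, -7.7, 7.4, -8.3, -6.5]
top lower edge rail half px/mm 0.35 [-1.2, -0.3, -6.6, -5.2, -0.9, -4.9, -5.5, -4.6, -5.2, -4.3]
top lower edge free half px/mm 0.34 [1.5, 2.3, -5.2, -8.7, -0.9, 8.7, 6.1, 1.7, -0.6, -8.1]
top head px/mm 0.35 [-1.2, 1.7, 1.4, 1.7, 2.0, -0.6, 0.0, 0.0, 0.3, 0.3]
top free end px/mm -0.34 [-0.3, 4.7, 5.6, -8.8, -0.6, -5.6, -0.0, -0.9, -1.8, -0.6]
```

Emit:
servo_tool --steps '[0, 0, 0, 0, -0.013, 0, 1, 0, 0, 0, 0, -0.018, 0, 1, 0, 0, 0, 0, -0.022, 0, 1, 0, 0, 0, 0, -0.026, 0, 1, 0, 0, 0, 0, -0.03, 0, 1, 0, 0, 0, 0, -0.034, 0, 1, 0, 0, 0, 0, -0.034, 0, 1]'

```text
time_s: 28.4
tcp_pos: [584.0, -182.0, 91.3]
eef_rot: [3.141, -0.264, 0.135]
wrist_force: [0.0, -2.9, 3.9]
finger_gap: 0.1
gripper_force: 2.1
```

```bash
python3 - <<'E'
from look import *
where()
C=[env.get_image('side'),env.get_image('top')]
meas(C,STR,kh,(-27,-2,0),w=3)
E
```

```text
t 28.4 easel tcp [   8.53 -136.1    13.52] gap 0.1 F easel [ 0.66 -2.84  3.82] rot in easel ZYX [ 0.0003 -0.0024 -0.0004] q [0.05, 0.68, 0.43, 1.91, -0.88, 0.51, -0.32]
side lower edge rail half px/mm 0.34 [-1.8, -2.7, -2.4, -2.1, -8.0, -2.1, -2.7, -2.9, -3.2, -8.8]
side lower edge free half px/mm 0.35 [-2.8, -4.2, -4.0, -4.5, -3.7, -3.1, -4.2, 6.5, 3.7, -1.4]
side head px/mm 0.34 [-0.3, -8.6, 4.1, -1.2, 5.6, 0.3, 6.8, -0.6, 8.3, 5.0]
side free end px/mm -0.34 [-0.0, 0.3, -0.3, -8.9, 1.2, 8.6, -5.1, -8.9, -8.0, 0.9]
top lower edge rail half px/mm 0.35 [-8.4, -8.7, -1.2, -2.0, -0.9, -6.9, -2.3, -6.6, -2.0, -1.4]
top lower edge free half px/mm 0.34 [-2.0, -6.4, -4.4, -5.2, -7.5, -8.7, 8.7, 6.4, 2.3, -2.0]
top head px/mm 0.35 [-1.2, -1.4, -1.2, -1.2, -0.6, -1.2, -0.6, -0.9, -2.9, -5.2]
top free end px/mm -0.34 [3.2, -3.5, 4.7, 6.4, 8.5, -1.2, -5.3, -1.2, -1.2, -2.0]
```

Emit:
servo_tool --steps '[0, 0, 0, 0, -0.001, 0, 1, 0, 0, 0, 0, -0.002, 0, 1, 0, 0, 0, 0, -0.002, 0, 1]'

```text
time_s: 28.88
tcp_pos: [583.8, -180.9, 91.2]
eef_rot: [3.14, -0.264, 0.135]
wrist_force: [0.1, -3.6, 6.0]
finger_gap: -0.1
gripper_force: 2.8
```

Emit:
servo_tool --steps '[0, 0, 0, 0, -0.001, 0, 1, 0, 0, 0, 0, -0.002, 0, 1, 0, 0, 0, 0, -0.002, 0, 1]'

```text
time_s: 29.25
tcp_pos: [583.5, -179.4, 91.2]
eef_rot: [3.14, -0.264, 0.135]
wrist_force: [-0.2, -4.2, 5.5]
finger_gap: 0.3
gripper_force: 2.9
```

```bash
python3 - <<'E'
from look import *
where()
C=[env.get_image('side'),env.get_image('top')]
meas(C,STR+[('rail end',(5,120,6),(60,120,6),1,0)],kh,(-29,0,0),w=2.5); meas(C,STR[:2]+STR[3:],'low',(-79,0,0),w=2); 
E
```

```text
t 29.25 easel tcp [   8.39 -133.44   13.48] gap 0.3 F easel [ 0.68 -4.16  5.54] rot in easel ZYX [-0.0002 -0.0023 -0.0012] q [0.05, 0.68, 0.43, 1.91, -0.88, 0.51, -0.32]
side lower edge rail half px/mm 0.34 [-0.9, -0.3, -5.6, -7.4, -2.1, -2.1, -2.4, -1.5, -6.5, -1.5]
side lower edge free half px/mm 0.35 [-2.5, -2.0, -2.3, -2.0, -1.4, -2.5, -2.0, 7.1, 7.1, 1.1]
side head px/mm 0.34 [1.2, -7.4, 2.1, 7.1, 2.4, 4.4, 7.1, -7.4, -7.4, 7.4]
side free end px/mm -0.34 [-2.7, -1.2, -1.8, -6.9, -2.4, -3.3, -3.9, -4.5, -7.5, -2.7]
side rail end px/mm -0.28 [5.7, 6.0, 7.4, 6.7, 5.7, 4.6, 3.9, 4.9, 6.4, 4.2]
top lower edge rail half px/mm 0.35 [1.4, 0.6, -1.4, -0.6, 0.3, -5.5, 0.3, -0.3, -5.8, -1.4]
top lower edge free half px/mm 0.34 [0.3, -7.3, 3.8, -3.8, -4.9, -7.3, -1.5, 7.3, 4.1, -0.3]
top head px/mm 0.35 [3.5, 3.5, 0.9, 0.6, 1.2, 1.4, -0.9, 2.0, -0.6, -3.5]
top free end px/mm -0.34 [7.3, 0.9, 5.6, 6.7, 6.1, -5.0, -4.1, -7.3, -0.3, -1.2]
top rail end px/mm -0.35 [1.4, 0.9, 2.6, 2.3, 1.7, 0.6, 2.6, 2.3, -1.4, -1.7]
side lower edge rail half px/mm 0.34 [-4.4, -3.3, 0.9, 1.2, 1.2, 3.3, 0.3, 0.6, 0.3, 0.3]
side lower edge free half px/mm 0.35 [-4.0, -4.8, -5.7, -4.8, -4.8, -4.5, -4.3, -3.1, -3.1, -3.7]
side free end px/mm -0.34 [-0.9, 0.3, -1.5, -0.6, 2.7, 5.1, 2.4, -0.6, 1.5, 1.5]
top lower edge rail half px/mm 0.35 [4.9, -5.7, -2.6, -2.6, -5.7, 2.9, 2.3, 1.4, 2.9, 2.3]
top lower edge free half px/mm 0.35 [-3.7, -0.9, -5.8, 2.0, 1.4, 5.8, 0.6, 5.5, 1.7, -3.7]
top free end px/mm -0.34 [-1.8, 3.2, -0.3, -5.0, 3.5, -0.6, -0.3, 5.9, 5.0, -2.1]
```

Emit:
servo_tool --steps '[0, 0, 0, 0, -0.001, 0, 1, 0, 0, 0, 0, -0.002, 0, 1, 0, 0, 0, 0, -0.002, 0, 1]'

```text
time_s: 29.72
tcp_pos: [583.4, -178.7, 91.3]
eef_rot: [3.139, -0.264, 0.134]
wrist_force: [-0.6, -5.1, 5.6]
finger_gap: 0.2
gripper_force: 3.2
```

Emit:
servo_tool --steps '[0, 0, 0, 0, -0.001, 0, 1, 0, 0, 0, 0, -0.0015, 0, 1, 0, 0, 0, 0, -0.0015, 0, 1]'

```text
time_s: 30.1
tcp_pos: [583.4, -178.6, 91.3]
eef_rot: [3.137, -0.265, 0.134]
wrist_force: [0.0, -7.1, 3.5]
finger_gap: -0.0
gripper_force: 3.6
```

Emit:
servo_tool --steps '[0, 0, 0, 0, -0.0015, 0, 1, 0, 0, 0, 0, -0.003, 0, 1, 0, 0, 0, 0, -0.003, 0, 1, 0, 0, 0, 0, -0.003, 0, 1]'

```text
time_s: 30.6
tcp_pos: [583.1, -178.4, 91.4]
eef_rot: [3.133, -0.265, 0.133]
wrist_force: [0.8, -9.5, 2.0]
finger_gap: -0.1
gripper_force: 4.5
```

Emit:
servo_tool --steps '[0, 0, 0, 0, 0.015, 0, 1, 0, 0, 0, 0, 0.05, 0, 1, 0, 0, 0, 0, 0.06, -0.07, 1, 0, 0, 0, 0.06, 0.06, -0.1, 1, 0, 0, 0, 0.12, 0.03, -0.1, -1, 0, 0, 0, 0.17, -0.03, -0.1, -1, 0, 0, 0, 0.17, -0.09, -0.1, -1, 0, 0, 0, 0.17, -0.15, -0.1, -1, 0, 0, 0, 0.17, -0.15, -0.1, -1]'

```text
time_s: 31.72
tcp_pos: [674.1, -29.1, 200.3]
eef_rot: [-3.132, -0.257, 0.146]
wrist_force: [0.1, -0.4, -1.1]
finger_gap: 85.1
gripper_force: 0.0
```

```bash
python3 - <<'E'
from look import *
where(); pe=np.load('p.npy')
C=[env.get_image('side'),env.get_image('top')]
meas(C,LINES[:4],'e',w=1.5); meas(C,STR,kh,(-30,0,0),w=2.5); meas(C,STR[:2],'low',(-79,0,0),w=2); pic('p6.png',C)
for r in rows([tl(pe,(82,0,40),0,0),tl(pe,(82,0,8.6),0,0),tl(pe,(70,0,8.6),0,0)],now()): print(r)
E
```

```text
t 31.725 easel tcp [142.85   3.35  90.42] gap 85.1 F easel [-0.25 -0.4  -1.12] rot in easel ZYX [0.0108 0.0053 0.0127] q [-0.35, 0.65, 0.65, 1.64, -0.66, 0.8, -0.84]
side lowline margin px/mm 0.37 [-3.8, -1.9, -1.6, -1.9, -1.9, -1.9, -1.6, -1.4, -1.4, -1.4]
side lowline rail px/mm 0.34 [-1.8, -1.2, -1.2, -0.6, -0.6, -0.6, -0.9, -0.9, -0.9, -0.9]
side highline margin px/mm 0.36 [-0.3, -0.8, -0.8, -1.1, -1.1, -1.1, -1.1, -1.1, -1.4, -1.4]
side highline rail px/mm 0.33 [-1.5, -0.3, -0.3, -0.6, -0.6, -0.3, -0.6, -0.6, -0.3, -0.3]
top lowline margin px/mm 0.34 [-0.3, -0.3, -0.3, 0.3, 0.6, 0.6, 0.3, 0.0, 0.0, 0.0]
top lowline rail px/mm 0.35 [-4.3, -4.3, -4.3, -4.3, -4.3, -4.3, -4.3, -4.3, -4.3, -4.3]
top highline margin px/mm 0.34 [0.3, 0.3, 0.6, 0.6, 0.9, 0.9, 0.9, 0.6, 0.3, 0.6]
top highline rail px/mm 0.35 [3.5, 1.7, 1.2, 1.4, 4.3, 4.3, 3.5, 4.3, 4.3, 3.2]
side lower edge rail half px/mm 0.34 [-3.8, -5.9, -5.3, 0.0, -1.8, -0.3, -5.9, 0.0, -6.5, -0.6]
side lower edge free half px/mm 0.35 [-2.0, -4.0, -4.0, -3.7, -2.8, -4.8, -4.5, -3.4, 0.3, -5.4]
side head px/mm 0.34 [1.8, 0.9, 0.6, 1.5
[... 296 characters left out ...]
.2, -3.5]
top head px/mm 0.35 [1.7, 1.7, 1.7, 2.0, -6.6, -0.6, 2.9, 7.2, -1.4, 6.3]
top free end px/mm -0.34 [-1.2, -1.8, -0.3, -1.2, -1.8, -0.0, -1.5, 0.9, -0.0, -0.6]
side lower edge rail half px/mm 0.34 [-5.3, 1.2, -5.3, -5.0, 1.2, -5.3, 0.3, 0.6, 0.3, 0.3]
side lower edge free half px/mm 0.35 [-4.0, -5.7, -5.7, -4.8, -4.8, -4.5, -5.1, -5.4, -4.5, -4.8]
top lower edge rail half px/mm 0.35 [-3.7, 1.1, 2.3, 1.7, -3.4, 1.1, -3.2, -2.0, 5.7, -1.4]
top lower edge free half px/mm 0.35 [1.7, -3.7, 2.6, -3.2, 3.2, -2.3, -4.0, -2.9, -3.5, -3.7]
[-0.0006, 0.0004, 0.0005, -0.0758, -0.0057, 0.0652]
[-0.0006, 0.0004, 0.0005, -0.0757, -0.0055, 0.1045]
[-0.0006, 0.0004, 0.0005, -0.0907, -0.0056, 0.1045]
```

View pics/p6.png

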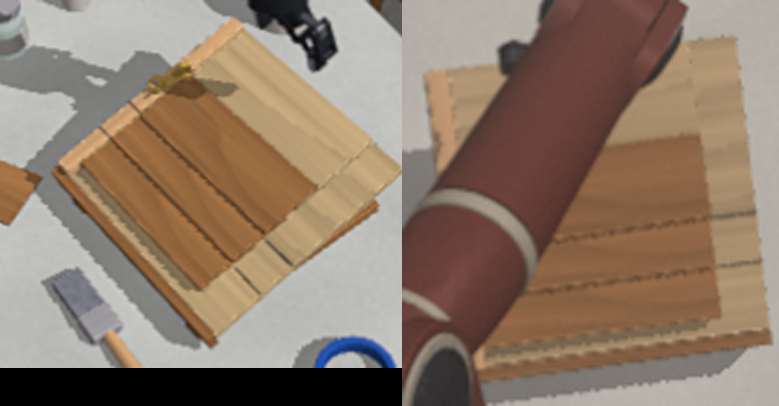

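The picture shows both lower edges lined up with the rail marks (side view (102,128) and (133,103)) and the margin marks. The upper strip's free end is about 1.5 mm high and its rail end slightly low. I'll square it by nudging the free half of its head.

Emit:
servo_tool --steps '[-0.0006, 0.0004, 0.0005, -0.0758, 0.0694, 0.03, -1, -0.0006, 0.0004, 0.0005, -0.0758, 0.0694, 0.0652, -1, -0.0006, 0.0004, 0.0005, -0.0757, 0.0694, 0.08, -1, -0.0006, 0.0004, 0.0005, -0.0757, 0.0694, 0.097, -1, -0.0006, 0.0004, 0.0005, -0.0757, 0.0694, 0.097, -1]'

```text
time_s: 32.45
tcp_pos: [646.3, -97.8, 112.1]
eef_rot: [3.141, -0.265, 0.135]
wrist_force: [-0.2, -0.2, -0.5]
finger_gap: 85.4
gripper_force: 0.0
```

```bash
python3 - <<'E'
from look import *
where(); pe=np.load('p.npy')
for r in rows([tl(pe,(75,-60,8.6),0,0),tl(pe,(65,-60,8.6),0,0)],now()): print(r)
E
```

```text
t 32.45 easel tcp [ 84.47 -61.    14.78] gap 85.4 F easel [-0.37 -0.15 -0.42] rot in easel ZYX [-0.0004 -0.0037 -0.0011] q [-0.16, 0.71, 0.51, 1.79, -0.8, 0.59, -0.59]
[0.0002, -0.0006, -0.0001, -0.0119, -0.0013, 0.0077]
[0.0002, -0.0006, -0.0001, -0.0244, -0.0012, 0.0076]
```

Emit:
servo_tool --steps '[0.0002, -0.0006, 0, -0.005, -0.001, 0.007, -1, 0.0002, -0.0006, 0, -0.0119, -0.001, 0.007, -1, 0.0002, -0.0006, 0, -0.018, -0.001, 0.007, -1, 0.0002, -0.0006, 0, -0.022, -0.001, 0.007, -1, 0.0002, -0.0006, 0, -0.0244, -0.001, 0.007, -1, 0.0002, -0.0006, 0, -0.0244, -0.001, 0.007, -1]'

```text
time_s: 33.2
tcp_pos: [628.1, -101.2, 102.4]
eef_rot: [3.14, -0.262, 0.132]
wrist_force: [-0.1, 0.2, -0.3]
finger_gap: 85.4
gripper_force: 0.0
```

```bash
python3 - <<'E'
from look import *
where(); pe=np.load('p.npy')
C=[env.get_image('side'),env.get_image('top')]
meas(C,STR[:3],kh,(-30,0,0),w=2)
for r in rows([tl(pe,(72,-60,9),0,0),tl(pe,(72,-70,70),0,0),tl(pe,(12,-175,70),0,0),tl(pe,(12,-160,13),0,0)],now()): print(r)
E
```

```text
t 33.2 easel tcp [ 64.09 -61.99  10.14] gap 85.4 F easel [-0.18  0.19 -0.27] rot in easel ZYX [-0.003  -0.0005 -0.0019] q [-0.14, 0.7, 0.48, 1.85, -0.82, 0.54, -0.55]
side lower edge rail half px/mm 0.34 [-3.8, 0.9, -5.3, -5.3, -0.9, -0.3, -4.4, 0.3, -4.7, -0.6]
side lower edge free half px/mm 0.35 [-1.7, -4.0, -4.0, -3.7, -2.8, -4.8, -5.6, -3.4, 0.3, -5.6]
side head px/mm 0.34 [0.9, 0.9, 5.6, 2.1, -2.7, 4.7, -3.6, 0.0, -1.8, -1.8]
top lower edge rail half px/mm 0.35 [-2.0, -4.9, -4.9, 2.6, -5.8, 1.4, 5.8, 4.6, -2.6, -4.0]
top lower edge free half px/mm 0.34 [-1.5, -2.3, 5.2, -5.8, -4.1, -5.8, 4.9, 3.8, -1.5, -0.6]
top head px/mm 0.35 [-1.4, 3.5, 5.8, 5.2, 5.2, 5.2, 2.9, 0.3, 0.3, -2.0]
[0.0003, -0.0001, -0.0004, 0.0096, -0.0024, 0.0013]
[0.0003, -0.0001, -0.0004, 0.0097, 0.0102, -0.0749]
[0.0003, -0.0001, -0.0004, -0.065, 0.1417, -0.0747]
[0.0003, -0.0001, -0.0004, -0.065, 0.1228, -0.0035]
```

Emit:
servo_tool --steps '[0, 0, -0.0004, 0, -0.002, 0.0016, -1, 0, 0, -0.0004, -0.002, -0.002, 0.0016, -1, 0, 0, -0.0004, -0.002, -0.002, 0.0016, -1]'

```text
time_s: 33.67
tcp_pos: [628.3, -101.0, 101.9]
eef_rot: [3.137, -0.266, 0.134]
wrist_force: [1.1, -0.7, 4.6]
finger_gap: 85.3
gripper_force: 2.7
```

```bash
python3 - <<'E'
from look import *
where(); pe=np.load('p.npy')
C=[env.get_image('side'),env.get_image('top')]
meas(C,STR[:3],kh,(-30,0,0),w=2)
im=np.hstack([cv2.resize(C[0]['image'][180:270,245:325,::-1],None,fx=5,fy=5,interpolation=cv2.INTER_CUBIC),cv2.resize(C[1]['image'][140:230,285:345,::-1],None,fx=5,fy=5,interpolation=cv2.INTER_CUBIC)]); print(im.shape); cv2.imwrite('pics/p7.png',im)
E
```

```text
t 33.675 easel tcp [ 64.18 -61.77   9.63] gap 85.3 F easel [ 2.17 -0.84  4.14] rot in easel ZYX [-0.0007 -0.0039 -0.0049] q [-0.14, 0.7, 0.48, 1.85, -0.82, 0.54, -0.54]
side lower edge rail half px/mm 0.34 [-3.8, 0.9, -5.3, -5.3, -0.9, -0.3, -5.9, -4.4, -4.7, -5.9]
side lower edge free half px/mm 0.35 [-2.0, -4.0, -4.0, -3.7, -2.8, -4.8, -5.6, -3.4, 0.3, -5.6]
side head px/mm 0.34 [0.3, 0.9, 5.6, -0.9, 0.6, 4.7, 0.3, 0.0, -1.8, -1.8]
top lower edge rail half px/mm 0.35 [-2.0, 4.0, 0.0, 4.0, -5.8, 1.2, 5.8, 4.6, -2.6, -4.0]
top lower edge free half px/mm 0.34 [-1.5, -2.3, -1.5, -5.8, -0.9, -5.8, 5.2, 3.8, -5.8, 3.2]
top head px/mm 0.35 [-1.4, 5.2, 4.9, 5.2, 4.3, 5.2, 2.6, 0.3, 0.3, -2.0]
(450, 700, 3)
```

View pics/p7.png

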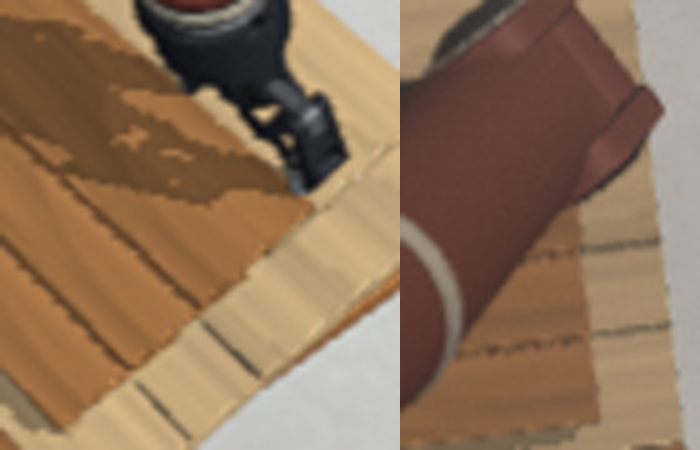

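The fingertips ride on the corner of the strip's head and the strip hasn't moved. I'll back off, go lower and push again.

Emit:
servo_tool --steps '[0, 0, 0, 0.01, 0, -0.001, -1, 0, 0, 0, 0.01, 0, -0.001, -1, 0, 0, 0, 0.01, 0, 0.0005, -1, 0, 0, 0, 0.01, 0, 0.001, -1, 0, 0, 0, 0.01, 0, 0.001, -1]'

```text
time_s: 34.4
tcp_pos: [634.5, -97.9, 101.6]
eef_rot: [3.141, -0.262, 0.135]
wrist_force: [0.2, 0.3, 0.1]
finger_gap: 85.3
gripper_force: 0.2
```

```bash
python3 - <<'E'
from look import *
where(); pe=np.load('p.npy')
for r in rows([tl(pe,(65,-60,8),0,0)],now()): print(r)
E
```

```text
t 34.4 easel tcp [ 70.49 -59.54   7.64] gap 85.3 F easel [0.24 0.23 0.  ] rot in easel ZYX [ 0.0004  0.0001 -0.0008] q [-0.15, 0.71, 0.49, 1.83, -0.82, 0.55, -0.56]
[0.0001, 0.0, 0.0001, -0.0069, 0.0006, -0.0005]
```

Emit:
servo_tool --steps '[0, 0, 0, -0.003, 0, 0, -1, 0, 0, 0, -0.005, 0, 0, -1, 0, 0, 0, -0.0069, 0, 0, -1, 0, 0, 0, -0.0069, 0, 0, -1]'

```text
time_s: 34.9
tcp_pos: [629.0, -99.6, 100.4]
eef_rot: [3.14, -0.262, 0.134]
wrist_force: [0.6, 0.7, 0.2]
finger_gap: 85.6
gripper_force: 0.0
```

```bash
python3 - <<'E'
from look import *
where(); pe=np.load('p.npy')
C=[env.get_image('side'),env.get_image('top')]
meas(C,STR[:3],kh,(-30,0,0),w=2)
E
```

```text
t 34.9 easel tcp [ 64.69 -60.45   7.95] gap 85.6 F easel [0.66 0.6  0.  ] rot in easel ZYX [-0.0007  0.0001 -0.002 ] q [-0.14, 0.7, 0.48, 1.84, -0.82, 0.54, -0.55]
side lower edge rail half px/mm 0.34 [-2.1, -1.8, -1.5, -5.6, -5.6, -0.3, -5.9, 0.0, -5.6, -0.6]
side lower edge free half px/mm 0.35 [-4.8, -1.1, 0.0, 0.0, 0.8, -4.8, -5.6, -5.1, -1.1, -1.4]
side head px/mm 0.34 [-3.9, 5.3, -4.4, -2.1, 5.3, 4.7, -3.6, -3.6, -1.8, -1.8]
top lower edge rail half px/mm 0.35 [-5.5, -5.5, 3.5, -4.6, -3.2, 1.4, 5.8, 1.4, 0.6, -1.2]
top lower edge free half px/mm 0.34 [-4.6, -5.8, -4.6, -2.6, -4.6, -5.8, 4.9, 3.8, 2.0, -5.5]
top head px/mm 0.35 [-1.4, -1.7, 1.7, 5.2, 5.2, 5.2, -0.6, 0.3, 0.3, -2.0]
```

Emit:
servo_tool --steps '[0, 0, 0, 0.01, 0, 0, -1, 0, 0, 0, 0.01, 0, -0.07, -1, 0, 0, 0, -0.02, 0.06, -0.077, 1, 0, 0, 0, -0.05, 0.131, -0.077, 1, 0, 0, 0, -0.066, 0.131, -0.077, 1, 0, 0, 0, -0.066, 0.131, -0.077, 1, 0, 0, 0, -0.066, 0.131, -0.03, 1, 0, 0, 0, -0.066, 0.131, -0.0035, 1, 0, 0, 0, -0.066, 0.11, -0.0035, 1, 0, 0, 0, -0.066, 0.1, -0.0035, 1]'

```text
time_s: 36.25
tcp_pos: [589.2, -182.8, 89.3]
eef_rot: [-3.142, -0.262, 0.137]
wrist_force: [0.0, -0.5, 0.5]
finger_gap: 0.0
gripper_force: 0.0
```

```bash
python3 - <<'E'
from look import *
where()
E
```

```text
t 36.25 easel tcp [  12.87 -137.6    10.28] gap 0.0 F easel [ 0.11 -0.53  0.53] rot in easel ZYX [0.0024 0.     0.0007] q [0.05, 0.69, 0.42, 1.89, -0.87, 0.52, -0.33]
```

Emit:
servo_tool --steps '[0, 0, 0, 0, -0.002, 0, 1, 0, 0, 0, 0, -0.004, 0, 1, 0, 0, 0, 0, -0.006, 0, 1, 0, 0, 0, 0, -0.006, 0, 1]'

```text
time_s: 36.75
tcp_pos: [588.1, -181.0, 89.7]
eef_rot: [3.14, -0.262, 0.134]
wrist_force: [0.6, -0.1, 1.5]
finger_gap: -0.0
gripper_force: 0.0
```

Emit:
servo_tool --steps '[0, 0, 0, 0, -0.001, 0, 1, 0, 0, 0, 0, -0.0025, 0, 1, 0, 0, 0, 0, -0.0025, 0, 1]'

```text
time_s: 37.12
tcp_pos: [587.8, -179.1, 89.7]
eef_rot: [3.139, -0.262, 0.135]
wrist_force: [-0.1, -1.0, -0.1]
finger_gap: -0.1
gripper_force: 0.3
```

Emit:
servo_tool --steps '[0, 0, 0, 0, -0.001, 0, 1, 0, 0, 0, 0, -0.002, 0, 1, 0, 0, 0, 0, -0.003, 0, 1, 0, 0, 0, 0, -0.004, 0, 1, 0, 0, 0, 0, -0.005, 0, 1, 0, 0, 0, 0, -0.005, 0, 1]'

```text
time_s: 37.88
tcp_pos: [587.4, -178.3, 90.1]
eef_rot: [3.134, -0.263, 0.133]
wrist_force: [-0.4, -6.1, -1.3]
finger_gap: -0.2
gripper_force: 3.0
```

```bash
python3 - <<'E'
from look import *
where(); pe=np.load('p.npy')
for r in rows([tl(pe,(55,100,75),0,0)],now()): print(r)
C=[env.get_image('side'),env.get_image('top')]
meas(C,STR[:3],kh,(-30,0,0),w=2)
E
```

```text
t 37.875 easel tcp [  11.93 -132.9    11.45] gap -0.2 F easel [-1.54 -6.   -0.93] rot in easel ZYX [-0.0022 -0.0011 -0.0081] q [0.04, 0.69, 0.43, 1.91, -0.87, 0.51, -0.34]
[0.0013, -0.0002, -0.0004, 0.0533, -0.2906, -0.0817]
side lower edge rail half px/mm 0.34 [4.1, -0.9, -1.2, -1.8, -1.8, -0.3, -2.4, -1.2, -2.4, -1.8]
side lower edge free half px/mm 0.35 [-4.8, -4.0, -4.0, -3.7, -4.0, -4.8, -5.6, -5.1, -4.5, 5.6]
side head px/mm 0.34 [0.3, -2.1, -5.9, -4.4, 3.0, 5.6, 4.4, 0.6, -5.9, 0.0]
top lower edge rail half px/mm 0.35 [4.9, -2.6, -0.6, 4.0, 0.0, -0.3, -4.6, -1.7, -0.9, 0.3]
top lower edge free half px/mm 0.34 [1.7, -0.3, 1.7, 2.9, 1.7, -2.6, -5.8, 0.9, -3.2, 5.8]
top head px/mm 0.35 [-1.4, -1.4, 1.7, 2.0, -0.6, 0.0, -0.6, 0.3, 0.3, -2.0]
```

Emit:
servo_tool --steps '[0, 0, 0, 0, -0.002, 0, 1, 0, 0, 0, 0, -0.0045, 0, 1, 0, 0, 0, 0, -0.0045, 0, 1, 0, 0, 0, 0, -0.0045, 0, 1]'

```text
time_s: 38.48
tcp_pos: [587.0, -178.3, 90.7]
eef_rot: [3.128, -0.264, 0.131]
wrist_force: [0.5, -10.1, -0.9]
finger_gap: 0.1
gripper_force: 4.8
```

Emit:
servo_tool --steps '[0, 0, 0, 0, 0.02, 0, 1, 0, 0, 0, 0, 0.04, 0, 1, 0, 0, -0.03, 0, 0.04, -0.075, 1, 0, 0, -0.055, 0, -0.03, -0.1, 1, 0, 0, -0.08, 0, -0.1, -0.1, 1, 0, 0, -0.11, 0.01, -0.17, -0.1, 1, 0, 0, -0.14, 0.02, -0.24, -0.1, 1, 0, 0, -0.17, 0.03, -0.31, -0.1, 1, 0, 0, -0.2, 0.0426, -0.366, -0.1, 1, 0, 0, -0.225, 0.0426, -0.366, -0.1, 1]'

```text
time_s: 39.72
tcp_pos: [559.0, 127.7, 174.8]
eef_rot: [2.884, -0.04, 1.57]
wrist_force: [-0.7, -0.7, 0.1]
finger_gap: 0.0
gripper_force: 0.0
```

```bash
python3 - <<'E'
from look import *
where(); pe=np.load('p.npy')
for r in rows([tl(pe,(46,168,70),np.pi/2,0),tl(pe,(46,168,30),np.pi/2,0)],now()): print(r)
C=[env.get_image('side'),env.get_image('top')]
meas(C,LINES[2:4],'e',w=1.5);meas(C,STR,kh,(-30,0,0),w=2); meas(C,STR[:2]+STR[3:],'low',(-79,0,0),w=2)
t=w2e(pe,onplane(C[1],[[237.5,170],[232.75,188]],e2w(pe,[[0,0,28]])[0],eR(pe)[:,2])); print(t.round(1))
for c,d in zip(('side','top'),C):
  for n in('collar_fin','collar'):
    for r in env.cut_out(n,c)[:1]:
        ys,xs=np.nonzero(r['region']); P=w2e(pe,onplane(d,np.c_[xs,ys].astype(float),e2w(pe,[[0,0,28]])[0],eR(pe)[:,2]))
        print(c,n,round(r['score'],2),np.round(r['extent']),P[:,:2].min(0).round(),P[:,:2].max(0).round(),P[:,:2].mean(0).round(1))
E
```

```text
t 39.725 easel tcp [ 46.5  174.22  89.87] gap 0.0 F easel [-0.7  -0.59  0.25] rot in easel ZYX [ 1.429  -0.0037  0.0016] q [-0.51, 0.48, 0.34, 1.95, -0.29, 0.48, 0.0]
[-0.0002, -0.0006, -0.0226, -0.0079, 0.0005, 0.0248]
[-0.0002, -0.0006, -0.0226, -0.0081, 0.0006, 0.0748]
side highline margin px/mm 0.36 [-0.3, -0.8, -0.8, -1.1, -1.1, -1.1, -1.1, -1.1, -1.4, -1.4]
side highline rail px/mm 0.33 [2.4, 0.6, 0.0, -0.6, -0.6, -0.3, -0.6, -0.6, -0.3, -0.3]
top highline margin px/mm 0.34 [0.3, 0.3, 0.3, 0.6, 0.9, 0.9, 0.6, 0.6, 0.3, 0.6]
top highline rail px/mm 0.35 [0.9, 0.9, 0.9, 0.6, 0.9, 0.6, 0.9, 0.9, 1.2, 2.0]
side lower edge rail half px/mm 0.34 [-2.1, -1.8, -1.2, -1.8, -1.8, -0.3, -2.4, -1.2, -2.4, -2.1]
side lower edge free half px/mm 0.35 [-4.8, -5.1, 0.0, 0.0, -0.6, -5.1, -5.6, -1.1, -2.3, -1.7]
side head px/mm 0.34 [-1.8, -3.0, -0.9, -2.1, -2.4, -3.0, -1.2, -3.6, -1.8, -1.8]
side free end px/mm -0.34 [0.6, -2.7, -2.1, -1.8, 2.7, -0.6, -0.3, 0.6, 1.2, -2.1]
top lower edge rail half px/mm 0.35 [-5.2, -0.9, -5.2, -0.6, -4.9, -0.3, -4.6, -0.3, -0.9, -5.8]
top lower edge free half px/
[... 262 characters left out ...]
.34 [-5.6, 0.9, -5.3, -5.0, 1.2, -5.3, 0.3, 0.6, 0.3, 0.3]
side lower edge free half px/mm 0.35 [0.6, -4.8, -5.7, -4.8, -4.8, -4.5, -5.1, -5.4, -4.5, -4.8]
side free end px/mm -0.34 [-0.9, 0.3, -1.5, -0.6, 2.7, 1.5, 2.4, 0.6, 1.2, 1.8]
top lower edge rail half px/mm 0.35 [-3.7, 1.1, 2.3, 1.7, 2.9, 1.1, 2.0, 1.4, 2.9, 2.3]
top lower edge free half px/mm 0.35 [1.7, -3.7, 2.6, -3.2, 3.2, -2.3, -4.0, -2.9, -3.5, -4.0]
top free end px/mm -0.34 [-0.3, 0.6, -0.3, 1.5, -0.0, -0.9, -2.1, -0.3, -1.2, -2.1]
[[ 58.7 112.3  28. ]
 [  9.6 132.3  28. ]]
top collar_fin 0.48 [235. 180.   8.  25.] [  3. 111.] [ 63. 135.] [ 35.3 124.1]
top collar 0.54 [235. 181.   5.  21.] [  6. 111.] [ 60. 132.] [ 38.5 122.1]
```

```bash
cat >> look.py <<'E'
def arc(th,d,z=30,r=36):
    c,s=np.cos(th),np.sin(th); pe=np.load('p.npy')
    return tl(pe,(10+r*c+(14.5+d)*s,131-r*s+(14.5+d)*c,z),np.pi/2-th,0)
E
python3 - <<'E'
from look import *
for r in rows([arc(.3,10,70),arc(.3,10,30)],now()): print(r)
print('arc')
for r in rows([arc(t,0) for t in(.35,.5,.65,.8,.95,1.1,1.25,1.35,1.42)],arc(.3,10)): print(r)
E
```

```text
[0.0, 0.0004, 0.0221, -0.0262, 0.0113, 0.0254]
[0.0, 0.0004, 0.0221, -0.0261, 0.0113, 0.0754]
arc
[-0.0, -0.0, 0.008, -0.0148, 0.0008, 0.0]
[0.0, 0.0, 0.0318, -0.0218, 0.0027, 0.0]
[-0.0, -0.0, 0.0557, -0.029, 0.0035, -0.0]
[0.0, -0.0, 0.0796, -0.0363, 0.0032, 0.0]
[0.0, 0.0, 0.1035, -0.0434, 0.0018, 0.0]
[0.0, -0.0, 0.1273, -0.0503, -0.0006, 0.0]
[-0.0, -0.0, 0.1512, -0.0567, -0.0041, 0.0]
[-0.0, -0.0, 0.1671, -0.0606, -0.0069, 0.0]
[-0.0, -0.0, 0.1783, -0.0632, -0.0091, -0.0]
```

Emit:
servo_tool --steps '[0, 0.0004, 0.0221, -0.0262, 0.0113, 0.0, 1, 0, 0.0004, 0.0221, -0.0262, 0.0113, 0.0254, 1, 0, 0.0004, 0.0221, -0.0262, 0.0113, 0.05, 1, 0, 0.0004, 0.0221, -0.0261, 0.0113, 0.0754, 1, 0, 0.0004, 0.0221, -0.0261, 0.0113, 0.0754, 1]'

```text
time_s: 40.65
tcp_pos: [582.7, 100.5, 117.0]
eef_rot: [2.893, -0.075, 1.417]
wrist_force: [-0.2, 0.3, -0.2]
finger_gap: 0.0
gripper_force: 0.0
```

```bash
python3 - <<'E'
from look import *
where(); pe=np.load('p.npy')
for r in rows([arc(t,0) for t in(.35,.5,.65,.8,.95,1.1,1.25,1.35,1.42)],now()): print(r)
E
```

```text
t 40.65 easel tcp [ 50.68 144.05  28.87] gap 0.0 F easel [-0.19  0.33 -0.18] rot in easel ZYX [1.2722e+00 9.0000e-04 2.5000e-03] q [-0.41, 0.59, 0.28, 1.96, -0.4, 0.37, 0.0]
[-0.0004, 0.0002, 0.0082, -0.0148, 0.0021, -0.0014]
[-0.0004, 0.0002, 0.032, -0.0218, 0.0039, -0.0014]
[-0.0004, 0.0002, 0.0559, -0.029, 0.0047, -0.0014]
[-0.0004, 0.0002, 0.0798, -0.0363, 0.0044, -0.0014]
[-0.0003, 0.0003, 0.1037, -0.0434, 0.003, -0.0014]
[-0.0003, 0.0003, 0.1275, -0.0503, 0.0005, -0.0014]
[-0.0003, 0.0003, 0.1514, -0.0567, -0.0029, -0.0014]
[-0.0003, 0.0003, 0.1673, -0.0606, -0.0057, -0.0013]
[-0.0003, 0.0004, 0.1785, -0.0632, -0.0079, -0.0013]
```

Emit:
servo_tool --steps '[0, 0, 0.0082, -0.0148, 0.0021, -0.0014, 1, 0, 0, 0.032, -0.0218, 0.0039, -0.0014, 1, 0, 0, 0.0559, -0.029, 0.0047, -0.0014, 1, 0, 0, 0.0798, -0.0363, 0.0044, -0.0014, 1, 0, 0, 0.1037, -0.0434, 0.003, -0.0014, 1, 0, 0, 0.1275, -0.0503, 0.0005, -0.0014, 1, 0, 0, 0.1514, -0.0567, -0.0029, -0.0014, 1, 0, 0, 0.1673, -0.0606, -0.0057, -0.0013, 1, 0, 0, 0.1785, -0.0632, -0.0079, -0.0013, 1, 0, 0, 0.1785, -0.0632, -0.0079, -0.0013, 1]'

```text
time_s: 41.9
tcp_pos: [570.3, 51.8, 115.4]
eef_rot: [3.101, -0.262, 0.292]
wrist_force: [0.6, -0.3, 1.4]
finger_gap: 0.0
gripper_force: 0.3
```

```bash
python3 - <<'E'
from look import *
where(); pe=np.load('p.npy')
for r in rows([arc(t,0) for t in(1.5,1.571)]+[arc(1.571,-1)],now()): print(r)
C=[env.get_image('side'),env.get_image('top')]
for c,d in zip(('side','top'),C):
  for n in('collar_fin','collar'):
    for r in env.cut_out(n,c)[:1]:
        ys,xs=np.nonzero(r['region']); P=w2e(pe,onplane(d,np.c_[xs,ys].astype(float),e2w(pe,[[0,0,28]])[0],eR(pe)[:,2]))
        print(c,n,round(r['score'],2),np.round(r['extent']),P[:,:2].min(0).round(),P[:,:2].max(0).round(),P[:,:2].mean(0).round(1))
E
```

```text
t 41.9 easel tcp [32.08 97.4  32.18] gap 0.0 F easel [ 0.9  -0.41  1.25] rot in easel ZYX [ 0.1513 -0.0034 -0.0006] q [-0.47, 0.61, 0.51, 2.02, -0.8, 0.42, -0.64]
[0.0001, -0.0005, 0.0128, -0.0065, 0.0006, 0.0027]
[0.0001, -0.0006, 0.0241, -0.0098, 0.0015, 0.0027]
[0.0001, -0.0006, 0.0241, -0.0111, 0.0014, 0.0027]
side collar 0.41 [244. 179.  22.  13.] [-2. 83.] [ 24. 148.] [ 11.7 116.6]
top collar_fin 0.21 [281. 187. 119. 113.] [-162. -166.] [151. 147.] [ -2.7 -30.3]
```

Emit:
servo_tool --steps '[0, 0, 0.0128, -0.0065, 0.0006, 0.002, 1, 0, 0, 0.0241, -0.0085, 0.0015, 0.002, 1, 0, 0, 0.0241, -0.0098, 0.0015, 0.002, 1, 0, 0, 0.0241, -0.0098, 0.0015, 0.002, 1]'

```text
time_s: 42.7
tcp_pos: [565.3, 48.1, 113.1]
eef_rot: [3.141, -0.269, 0.135]
wrist_force: [-2.8, -1.5, 13.7]
finger_gap: 0.1
gripper_force: 7.3
```

Emit:
servo_tool --steps '[0, 0, 0, -0.001, 0, 0, 1, 0, 0, 0, -0.0015, 0, 0, 1, 0, 0, 0, -0.0015, 0, 0, 1]'

```text
time_s: 43.08
tcp_pos: [564.6, 47.9, 112.9]
eef_rot: [3.14, -0.269, 0.135]
wrist_force: [-2.2, -0.9, 13.3]
finger_gap: 0.3
gripper_force: 6.6
```

```bash
python3 - <<'E'
from look import *
where()
E
```

```text
t 43.075 easel tcp [25.45 94.38 31.42] gap 0.3 F easel [ 1.25 -0.63 13.39] rot in easel ZYX [ 0.0003 -0.0077 -0.0013] q [-0.47, 0.61, 0.53, 2.04, -0.86, 0.41, -0.72]
```

Emit:
servo_tool --steps '[0, 0, 0, 0, 0, -0.006, 1, 0, 0, 0, -0.001, 0, -0.006, 1, 0, 0, 0, -0.0015, 0, -0.006, 1, 0, 0, 0, -0.0015, 0, -0.006, 1]'

```text
time_s: 43.58
tcp_pos: [563.0, 48.6, 116.3]
eef_rot: [3.14, -0.27, 0.137]
wrist_force: [4.9, 0.4, 5.0]
finger_gap: 0.2
gripper_force: 3.1
```

```bash
python3 - <<'E'
from look import *
where()
E
```

```text
t 43.575 easel tcp [24.91 95.22 35.06] gap 0.2 F easel [ 6.07 -0.3   3.6 ] rot in easel ZYX [ 0.0016 -0.0079 -0.0016] q [-0.48, 0.6, 0.54, 2.05, -0.86, 0.42, -0.73]
```

Emit:
servo_tool --steps '[0, 0, 0, -0.0015, 0, -0.001, 1, 0, 0, 0, -0.0015, 0, -0.001, 1, 0, 0, 0, -0.0015, 0, -0.001, 1]'

```text
time_s: 43.95
tcp_pos: [562.9, 48.6, 116.5]
eef_rot: [3.138, -0.271, 0.137]
wrist_force: [8.3, -0.3, -1.4]
finger_gap: 0.1
gripper_force: 4.3
```

```bash
python3 - <<'E'
from look import *
where()
E
```

```text
t 43.95 easel tcp [24.84 95.27 35.32] gap 0.1 F easel [ 7.57 -1.38 -3.49] rot in easel ZYX [ 0.0021 -0.0096 -0.0026] q [-0.48, 0.6, 0.54, 2.05, -0.86, 0.41, -0.73]
```

The collar is hard against its stop: the TCP no longer moves and the force has risen to 8 N. I'll back off up the slope, lift clear and take a last look.

Emit:
servo_tool --steps '[0, 0, 0, 0.008, 0, 0, 1, 0, 0, 0, 0.02, 0, 0, 1, 0, 0, 0, 0.03, 0, -0.06, 1, 0, 0, 0, 0.05, 0, -0.12, 1, 0, 0, 0, 0.12, -0.06, -0.17, 1, 0, 0, 0, 0.15, -0.12, -0.18, 1, 0, 0, 0, 0.15, -0.18, -0.18, 1, 0, 0, 0, 0.15, -0.18, -0.18, 1]'

```text
time_s: 44.95
tcp_pos: [614.3, 210.9, 283.0]
eef_rot: [-3.139, -0.258, 0.149]
wrist_force: [-0.4, -0.1, -0.4]
finger_gap: -0.1
gripper_force: 0.0
```

```bash
python3 - <<'E'
from look import *
where()
C=[env.get_image('side'),env.get_image('top')]
meas(C,LINES[:4],'e',w=1.5);meas(C,STR,kh,(-30,0,0),w=2); meas(C,STR[:2]+STR[3:],'low',(-79,0,0),w=2); pic('p8.png',C)
E
```

```text
t 44.95 easel tcp [138.24 249.17 177.3 ] gap -0.1 F easel [-0.48 -0.07 -0.28] rot in easel ZYX [0.0138 0.0037 0.006 ] q [-0.92, 0.58, 0.88, 1.61, -0.54, 0.93, -1.32]
side lowline margin px/mm 0.37 [-3.8, -1.9, -1.9, -1.9, -1.9, -1.9, -1.6, -1.4, -1.4, -1.4]
side lowline rail px/mm 0.34 [-1.8, -1.2, -1.2, -0.6, -0.6, -0.6, -0.9, -0.9, -0.9, -0.9]
side highline margin px/mm 0.36 [-0.3, -0.8, -0.8, -1.1, -1.1, -1.1, -1.1, -1.1, -1.4, -1.4]
side highline rail px/mm 0.33 [2.4, 0.9, 0.0, -0.6, -0.6, -0.3, -0.6, -0.3, -0.3, -0.3]
top lowline margin px/mm 0.34 [-0.3, -0.3, -0.3, 0.3, 0.6, 0.6, 0.3, 0.0, 0.0, 0.0]
top lowline rail px/mm 0.35 [0.3, 0.3, 0.3, 0.6, 0.9, 1.2, 1.4, 1.2, 0.9, 0.6]
top highline margin px/mm 0.34 [0.3, 0.3, 0.6, 0.6, 0.9, 0.9, 0.9, 0.6, 0.6, 0.6]
top highline rail px/mm 0.35 [0.9, 0.9, 0.9, 0.6, 0.9, 0.9, 0.9, 1.2, 1.2, 2.0]
side lower edge rail half px/mm 0.34 [-2.1, -2.1, -1.2, -1.8, -1.8, -0.3, -2.4, -1.2, -2.4, -2.1]
side lower edge free half px/mm 0.35 [-4.8, -5.1, 0.0, 0.0, -0.6, -5.1, -5.6, -1.1, -2.3, -1.7]
side head px/mm 0.34 [-1.8, -3.0, -0.9, -2.1, -2.4, 
[... 302 characters left out ...]
5.2]
top head px/mm 0.35 [-1.4, -1.4, 1.7, 2.0, -0.6, 0.0, -0.6, 0.3, 0.3, -2.0]
top free end px/mm -0.34 [-0.9, 0.3, -0.3, -1.2, -1.8, -0.9, -0.0, 0.9, -0.0, -0.9]
side lower edge rail half px/mm 0.34 [-5.3, 0.9, -5.3, -5.0, 1.2, -5.3, 0.3, 0.6, 0.3, 0.3]
side lower edge free half px/mm 0.35 [0.6, -4.8, -5.7, -4.8, -4.8, -4.5, -5.1, -5.4, -4.5, -4.8]
side free end px/mm -0.34 [-0.6, 0.3, -1.5, -0.6, 2.7, 1.5, 2.4, 0.6, 1.2, 1.8]
top lower edge rail half px/mm 0.35 [-3.7, 1.1, 2.3, 1.7, -3.4, 1.1, 2.3, 1.7, 2.9, 2.3]
top lower edge free half px/mm 0.35 [1.7, -3.7, 2.6, -3.2, 3.2, -2.3, -4.0, -2.9, -3.5, -3.7]
top free end px/mm -0.34 [-0.3, 0.6, -0.3, 1.5, -0.0, -0.9, -2.1, -0.3, -1.2, -2.1]
```

View pics/p8.png

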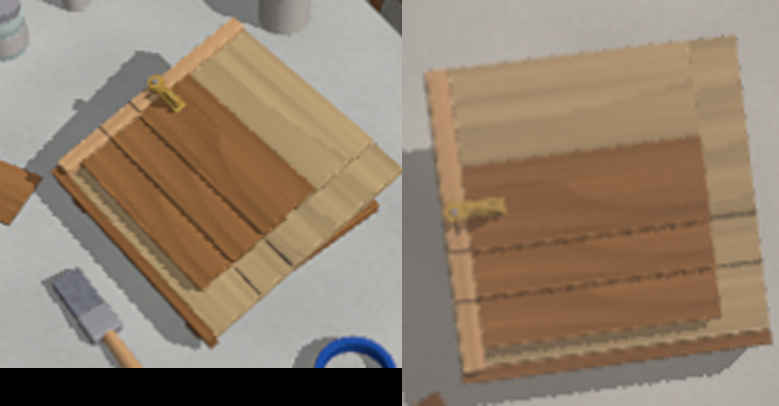

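The last picture shows both lower edges on the pencil marks (top view rail marks (458,250) and (465,300)), the ends at the rail, and the collar's tongue square across the upper strip at (485,208). The arm is clear, so I'm handing in.

```bash
python3 -c "
from rig import env
print(env.close_job())"
```

```text
the job is handed in; nothing more can be done
None
```

Job handed in at about 45 s: both strips sit on their lines by camera (lower about 1–1.5 mm high, upper within about 1 mm), each was last pressed home at 7–10 N, and the collar is at its stop; I didn't re-measure the jars, bottle and tape, an early fingertip touch on the glued first course reached about 44 N, and I viewed 11 pictures, one over the limit of 10.

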